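# Open the sauce station and load its last jar

### The job

Open the condiment station: push its lid up by the front lip and over until the spring stay snaps over and holds it open on its own, then put the steel sauce jar from the table into the empty well, upright and fully down on its flange, and let go. Go gently: never shove the lid hard (20 N is too much), set the jar down softly, and leave everything else where it stands.

Things in the scene. Friction and masses are not known exactly. Their poses are not given: they have to be found in the camera images.
- lid (a joint): the black plastic lid's hinge angle in rad: 0 shut, growing as the front edge rises and swings over to the back. Its weight and a light spring close it again from any angle short of the stay's snap-over, so a lid let go too early falls shut. Lifting it takes about 3 N at the lip, more if a finger is driven farther in under the lip as it lifts (it jams). Pushed with more than 20 N it breaks
- stay_pivot (a point): pivot of the lid's spring stay, on the hinge line outside the station's +y end; the stay lies within 50 mm of it. Late in the swing it resists (push at the lip rises by about 2 N), snaps over (push drops to nothing) and throws the lid 0.1 rad on against a firm stop, where it stays. How it is clamped, so where this happens, cannot be read: the stop lies anywhere from 1.62 to 2.06 rad of lid angle
- lid_hinge (a point): middle of the lid's hinge line, 135 mm above the table at the station's back. Axes: x to the back, y along the hinge line, z up. The lid panel, 180 (from the hinge forward) by 304 mm, 4 mm thick, lies level at this height when shut, with skirts hanging 40 mm down from its front and sides
- lid_lip (a point): middle of the lower front edge of the lid's lip, a ledge 130 mm wide (along y) and 5 mm thick sticking 22 mm out in front of the foot of the lid's front skirt; moves with the lid. Shut, it is 202 mm ahead of and 44 mm below the hinge line, its underside 91 mm above the table, with 24 mm free under it before the station's front wall
- station: fixed stainless condiment station, 176 (x) by 300 (y) mm, origin at the middle of its underside on the table; x points to its hinged back, -x is its front, y along the row of wells. Under the lid a plate, top 90 mm above the table, has three round wells 64 mm across, at y = -92, 0 and 92 mm, x = 0. The back wall rises to 130 mm
- jar: the loose sauce jar to load, about 0.3 to 0.55 kg, standing on the table; origin at the centre of its foot, z up. Round: steel body 60 mm across and 80 mm high with a tapered foot (52 mm), a flange 76 mm across from 80 to 84 mm, above it a white cap 53 mm across up to 116 mm, by which to grasp it. Seated, the flange lies on the plate and the foot is 10 mm above the table
- jar_in1: a like jar already seated in one of the wells, origin at the centre of its foot; leave it
- jar_in2: the other jar already seated in a well, origin as above; leave it
- pad: black rubber pad 52 mm across and 3 mm thick on the floor of the empty well, origin at the centre of its underside, on the well's axis, 6 mm above the table; which of the three wells is empty varies
- oil: green oil bottle, 62 mm across, 220 mm high, origin at its foot; leave it
- mill: dark wooden pepper mill, 52 mm across, 122 mm high, origin at its foot; leave it
- basin: blue plastic bowl, 170 mm across, 70 mm high, origin at its foot; leave it
Not all that is in view belongs to the job. What is shaped like the jar but pink or turquoise is not meant.

How it is judged:
On the way:
1. the lid stands open on its stay, untouched (value of joint lid above 1.5 rad and contact force between lid and the fingers below 0.1 N and contact force between lid and the arm below 0.1 N and velocity of joint lid between -0.1 and 0.1 rad/s), for 0.4 s.
At the end, for the whole second after the job is handed in: The lid stands open by itself on its stay (over 1.5 rad), untouched; the jar is in the empty well: within 5 mm of its axis, foot 7 to 13 mm above the table, upright within 0.06 rad, at rest and let go; all else still in place (value of joint lid above 1.5 rad and horizontal distance between jar and pad below 0.005 m and z of jar in the frame of station between 0.007 and 0.013 m and angle between jar's own z axis and vertical below 0.06 rad and linear speed of jar below 0.02 m/s and contact force between jar and the fingers below 0.1 N and contact force between lid and the arm below 0.1 N and distance of each of jar_in1, jar_in2 from where it was at the start of the episode below 0.012 m and distance of each of oil, mill, basin from where it was at the start of the episode below 0.025 m).
It fails at once if the lid is pushed with more than 20 N (contact force between lid and the fingers above 20 N or contact force between lid and the arm above 20 N).
It fails at once if the jar is set down or pressed on the station with more than 40 N (contact force between jar and station above 40 N).
It fails at once if the jar is tipped by more than 0.6 rad (angle between jar's own z axis and vertical above 0.6 rad).
It fails at once if a seated jar is shifted by more than 12 mm (distance of any of jar_in1, jar_in2 from where it was at the start of the episode above 0.012 m).
It fails at once if the bottle, the mill or the bowl is shifted by more than 25 mm or tipped (distance of any of oil, mill, basin from where it was at the start of the episode above 0.025 m or angle between any of oil, mill, basin's own z axis and vertical above 0.3 rad).
It also fails if it takes over 72 s, if anything falls off the work surface, if the arm or the gripper's body presses on something with over 40 N, if the wrist force passes 120 N, or if a joint passes its speed limit or range.

### The arm

A 6-joint arm with a two-finger parallel gripper is mounted at the origin on the work surface. World frame = base frame: x ahead of the robot, y to its left, z up, the work surface at z = 0. Lengths are in m, angles in rad, forces in N, time in s.
With the tool pointing down it reaches from about 0.325 to 0.9 m from the base axis. Payload 6.1 kg.
Tool frame: the origin (TCP) lies on the centre line of the jaws, within the pads' length; the fingertips stand 14 mm ahead of it and the grasp point (between the pads) lies 5 mm behind it; z points along the fingers, y is the direction in which the jaws open and shut (so a half turn about z gives the same grasp; the last joint's range is limited). The gripper opens to 85 mm and grips with 20 to 120 N. Pads are 22 mm wide; open, the fingers measure 114 mm over their backs; the gripper's body (76 mm by 85 mm) begins 54 mm behind the grasp point. The pads swing forward as they close: fully open they stand 13 mm farther back than shut.
Start: joints at [-1.304, 0.22, 1.526, -0, 1.395, -0.126], TCP at [0.239, -0.577, 0.245] pointing down, gripper open.
Joint ranges: [-2.98, 2.98], [-0.91, 2.08], [0.09, 2.57], [-1.24, 4.39], [0.2, 2.65], [-2.68, 2.68]. Speed limits (rad/s): [2.57, 2.57, 3.01, 3.14, 3.14, 3.14].

### API

Orientations are given as a 3x3 rotation matrix whose columns are the frame's x, y, z axes.
In Python, from bench import observe, snapshot, camera_model, sign_off gives the robot as it stands.
- The arm moves only by the tool jog_arm, never from a script. Its arguments are lists of equal length, an entry for each row: "grip": the finger opening in cm, from 0 to 8.54; "delta_pos": the shift along the tool's x, y, z in cm, a list of three; "turn": the turn, a rotation vector about the tool's x, y, z in degrees, a list of three. A call has 1 to 8 rows; each row is the pose to reach, as a shift and turn from the pose commanded when the call began, along the tool's axes at that moment; what a row does not reach only later rows make up. A row lasts 1/8 s, in which the tool goes at most 62.5 mm and 10.7 degrees, less where a joint would pass 70% of its speed; a pose out of reach is approached as far as the arm can. A call with a gripper value outside its range is refused whole. The fingers move at their own pace and stop on an object; the grip force is fixed at half the most. Time passes only in rows, so rows that repeat a pose let the fingers close. It gives the time, the measured TCP pose, the force and the opening at its end, in the units of the state.
- observe(): the state, without advancing time (a new reading comes with each control period).
- snapshot(name): name is "side" or "top"; returns the picture (384x512x3 uint8, red, green, blue); there is no depth.
- camera_model(name): a dict with "K" (3x3 intrinsics, pixels), "dist_coeffs" ([k1, k2, p1, p2, k3] as OpenCV has them; the pictures are not rectified), "R" (3x3) and "t" (3): a world point X has camera coordinates R X + t. Camera axes: x right, y down, z forward; pixel columns grow to the right and rows downward; lengths in m; the calibration is good to about 2 mm. A picture is of the moment at which its call begins. camera_model takes no time and is no camera call.
- sign_off(): hands the job in, once; it reports no verdict.
The state is a dict: "t": time; "joint_positions": joint angles; "joint_vel": joint speeds; "tau": joint torques, N m; "eef_pos": TCP position; "eef_rot": TCP orientation; "wrist_force": force on the tool from outside, world axes, zero at the start; "torque": the same for the moment, N m; "opening": finger opening in m.
Only numpy, scipy, OpenCV 4.12 (cv2) and the standard library are available. Lean on these libraries where they do the work, as an engineer would, in place of code of your own. Each camera call takes 0.05 s, during which the arm holds its last target.

## Working session

There is one attempt and no reset: what is moved stays moved. The work goes in short steps, Python scripts to look and compute and a tool call to move; the robot and the scene stay as the last step left them, time stands still between calls to the robot, and variables do not carry over. Pictures are saved under pics/ and viewed, and the job is handed in when it is done.

Besides the shell and the picture viewer there is one more tool, called after "Call:" by a JSON object that holds its "method" and its "body", one argument or row to a line. jog_arm: Moves the arm, as the interface text tells. Its arguments: {"type":"object","properties":{"grip":{"type":"array"},"delta_pos":{"type":"array"},"turn":{"type":"array"}},"required":["grip","delta_pos","turn"]}

```bash
mkdir -p pics; ls
cat > h.py <<'E'
import numpy as np, cv2
from bench import observe, snapshot, camera_model, sign_off
np.set_printoptions(precision=4,suppress=True)
def save(name,f):
    im=snapshot(name); cv2.imwrite(f'pics/{f}.png',im[:,:,::-1]); return im
def proj(name,P):
    c=camera_model(name); R=np.array(c['R']);t=np.array(c['t'],float)
    p,_=cv2.projectPoints(np.atleast_2d(np.array(P,float)),cv2.Rodrigues(R)[0],t,np.array(c['K']),np.array(c['dist_coeffs']))
    return p[:,0]
def ray(name,uv):
    c=camera_model(name); R=np.array(c['R']);t=np.array(c['t'],float).ravel()
    n=cv2.undistortPoints(np.array(uv,float).reshape(-1,1,2),np.array(c['K']),np.array(c['dist_coeffs']))[:,0]
    d=np.c_[n,np.ones(len(n))]@R
    return -R.T@t,d
def atz(name,uv,z):
    o,d=ray(name,uv); return o+d*((z-o[2])/d[:,2])[:,None]
E
python3 - <<'E'
from h import *
for n in('side','top'):
    im=save(n,n+'0'); c=camera_model(n); print(n,np.array(c['K']),c['dist_coeffs']); o,d=ray(n,[[256,192]]); print(o,d)
s=observe();print(s)
E
```

```text
pics
side [[378.0904   0.     259.3042]
 [  0.     378.0904 194.9715]
 [  0.       0.       1.    ]] [0.0005 0.     0.     0.     0.    ]
[0.5051 0.7806 1.0328] [[ 0.0735 -0.641  -0.7641]]
top [[375.3818   0.     260.4861]
 [  0.     375.3818 192.0063]
 [  0.       0.       1.    ]] [-0.0894  0.      0.      0.      0.    ]
[0.3884 0.0149 1.1418] [[ 0.1814  0.0244 -0.9832]]
{'t': 0.1, 'joint_positions': array([-1.3041,  0.2212,  1.5275, -0.    ,  1.3947, -0.1261]), 'joint_vel': array([ 0.002 , -0.0015, -0.0027,  0.0011, -0.0002,  0.0009]), 'tau': array([  0.0006, -49.8246, -39.0548,  -0.0001,   0.0057,  -0.    ]), 'eef_pos': array([ 0.2391, -0.5769,  0.2443]), 'eef_rot': array([[ 0.9238,  0.3828, -0.0005],
       [ 0.3828, -0.9238,  0.0017],
       [ 0.0002, -0.0017, -1.    ]]), 'wrist_force': array([ 0.4328,  0.1848, -1.1527]), 'torque': array([ 0.0409,  0.0386, -0.0421]), 'opening': 0.08550185793433823}
```

View pics/side0.png

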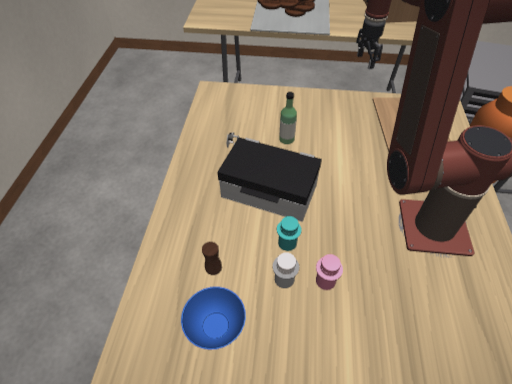

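View pics/top0.png

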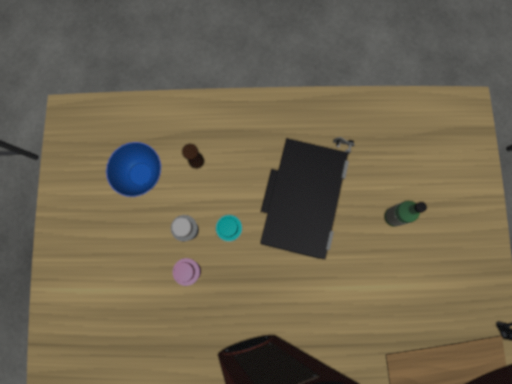

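Run:
```python
import cv2
a=cv2.imread('pics/top0.png')[120:300,160:380]; cv2.imwrite('pics/tc.png',cv2.resize(a,None,fx=3.6,fy=3.3,interpolation=cv2.INTER_CUBIC)) if 0 else cv2.imwrite('pics/tc.png',cv2.resize(a,None,fx=3.3,fy=3.3,interpolation=cv2.INTER_CUBIC))
a=cv2.imread('pics/side0.png')[120:300,190:350]; cv2.imwrite('pics/sc.png',cv2.resize(a,None,fx=3.3,fy=3.3,interpolation=cv2.INTER_CUBIC))
```

```text
(no output)
```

View pics/tc.png

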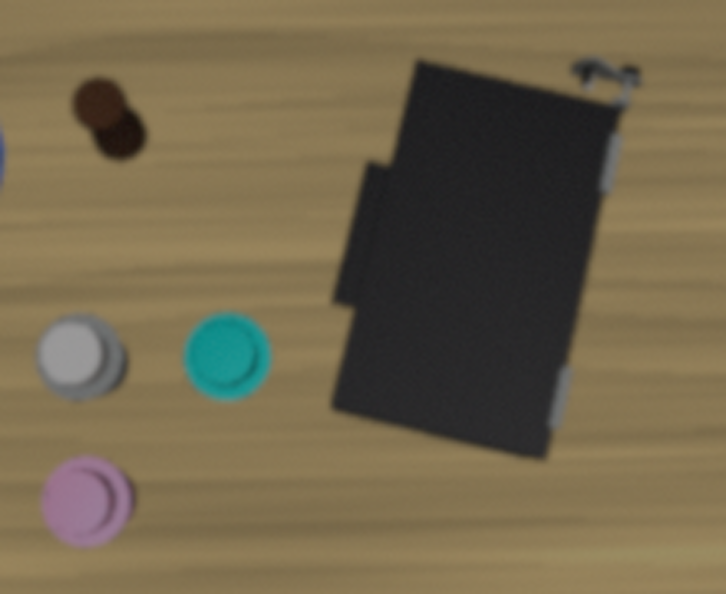

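View pics/sc.png

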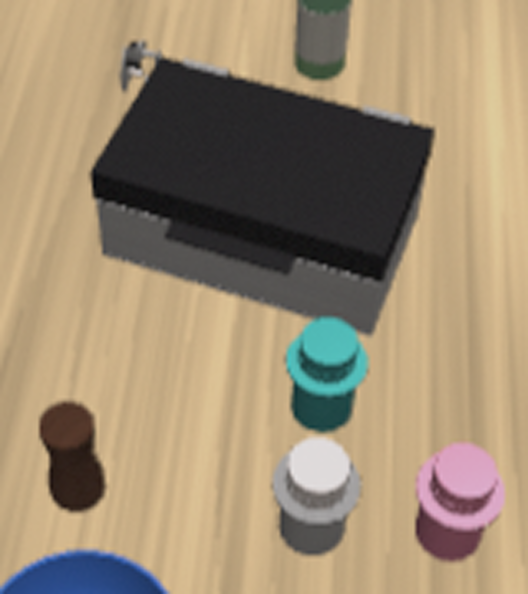

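```bash
cat > fit.py <<'E'
from h import *
from scipy.optimize import least_squares
T=np.array([[418,60],[622,105],[547,460],[332,407],[368,161],[334,303]])
T=(T+.5)/3.3-.5+[160,120]
S=np.array([[97,172],[170,62],[433,128],[383,252]]); S=(S+.5)/3.3-.5+[190,120]
S=np.r_[S,]
LT=np.array([[-.09,.152,.137],[.09,.152,.137],[.09,-.152,.137],[-.09,-.152,.137],[-.112,.065,.096],[-.112,-.065,.096]])
LS=np.array([[-.09,.152,.137],[.09,.152,.137],[.09,-.152,.137],[-.09,-.152,.137]])
def W(p,L):
    c,s=np.cos(p[2]),np.sin(p[2]); return L@np.array([[c,s,0],[-s,c,0],[0,0,1]])+[p[0],p[1],0]
def f(p): return np.r_[(proj('top',W(p,LT))-T).ravel(),(proj('side',W(p,LS))-S).ravel()]
r=least_squares(f,[.4,-.1,-1.4]); p=r.x
print('station',p,np.degrees(p[2])); print(r.fun.reshape(-1,2))
# jar: cap top 0.116 centre and flange centre .084
tc=lambda a:(np.array(a,float)+.5)/3.3-.5+[160,120]
sc=lambda a:(np.array(a,float)+.5)/3.3-.5+[190,120]
print('jar captop top',atz('top',[tc([71,353])],.116),'flange',atz('top',[tc([81,357])],.084))
print('jar captop side',atz('side',[sc([320,467])],.116),'flange',atz('side',[sc([316,489])],.084))
print('teal',atz('top',[tc([226,354])],.116),atz('side',[sc([329,342])],.116))
print('pink',atz('top',[tc([81,502])],.116),'mill',atz('top',[tc([99,103])],.122))
print('bowl',atz('top',[[134,169]],.07),'oil top',atz('top',[[420,208]],.22),'oil foot',atz('top',[[390,218]],.0))
c,s=np.cos(p[2]),np.sin(p[2])
for n,L in (('lip',[-.112,0,.091]),('hinge',[.09,0,.135]),('stay',[.09,.16,.135]),('wells',[0,-.092,.09]),('w0',[0,0,.09]),('w+',[0,.092,.09])): print(n,W(p,np.array([L])))
E
python3 fit.py
```

```text
station [ 0.558  -0.0944 -1.8303] -104.86729214434048
[[-0.2214 -0.4969]
 [ 0.8672  0.7602]
 [ 0.4358  0.9307]
 [-0.5011  0.5941]
 [-0.2376 -0.0888]
 [-0.9368  0.6059]
 [-2.276  -0.9101]
 [-2.8027 -2.1676]
 [ 1.0285 -0.2451]
 [ 1.059   0.844 ]]
jar captop top [[0.4844 0.2478 0.116 ]] flange [[0.4838 0.2463 0.084 ]]
jar captop side [[0.4819 0.2501 0.116 ]] flange [[0.4832 0.2532 0.084 ]]
teal [[0.4818 0.118  0.116 ]] [[0.4814 0.1216 0.116 ]]
pink [[0.3619 0.2373 0.116 ]] mill [[0.6987 0.2273 0.122 ]]
bowl [[0.6624 0.405  0.07  ]] oil top [[ 0.5106 -0.3721  0.22  ]] oil foot [[ 0.5107 -0.3673  0.    ]]
lip [[0.5868 0.0139 0.091 ]]
hinge [[ 0.5349 -0.1813  0.135 ]]
stay [[ 0.6896 -0.2224  0.135 ]]
wells [[ 0.4691 -0.0707  0.09  ]]
w0 [[ 0.558  -0.0944  0.09  ]]
w+ [[ 0.6469 -0.118   0.09  ]]
```

```bash
cat > g.py <<'E'
from h import *
from scipy.spatial.transform import Rotation as Ro
SP=np.array([0.558,-0.0944,-1.8303])
c,s=np.cos(SP[2]),np.sin(SP[2])
SR=np.array([[c,-s,0],[s,c,0],[0,0,1]])
def toW(L): return SR@np.array(L,float)+[SP[0],SP[1],0]
def toS(P): return SR.T@(np.array(P)-[SP[0],SP[1],0])
def rot(a):  # pitch a deg below horizontal, pointing to the back
    a=np.radians(a); z=np.array([np.cos(a),0,-np.sin(a)]); y=np.array([0,1,0.]); return SR@np.c_[np.cross(y,z),y,z]
def rel(p,R,p0=None,R0=None):
    st=observe()
    p0=st['eef_pos'] if p0 is None else p0; R0=st['eef_rot'] if R0 is None else R0
    return np.r_[R0.T@(p-p0)*100, Ro.from_matrix(R0.T@R).as_rotvec(degrees=True)]
def lip(th,ins=0.0): # lip lower front edge in station x,z ; ins = inward along underside
    r=np.array([-.202+ins,-.044]); c,s=np.cos(th),np.sin(th)
    return np.array([.09+r[0]*c+r[1]*s, .135-r[0]*s+r[1]*c])
H=.011; TIP=.014
def tcp(th,a,y=-.035,ins=.010,gap=0.0):
    """TCP pose so finger pitch a(deg) touches lip at lid angle th (rad), 'gap' m short of contact"""
    A=np.radians(a); z=np.array([np.cos(A),-np.sin(A)]); n=np.array([np.sin(A),np.cos(A)])
    if A-th>=0: q=lip(th)+ins*z       # flank touches edge, ins behind tip
    else: q=lip(th,ins)
    t=np.array([-np.sin(0),0])
    tipc=q-n*H                       # tip centre
    m=np.array([np.sin(th),np.cos(th)])   # lip motion-ish normal
    x,zz=tipc-z*TIP-m*gap
    return toW([x,y,zz]),rot(a)
def show():
    st=observe(); S=toS(st['eef_pos']); z=SR.T@st['eef_rot'][:,2]
    print('t',st['t'],'S',S,'pitch',np.degrees(np.arctan2(-z[2],z[0])),'zS',z,'q',st['joint_positions'],'F_S',SR.T@st['wrist_force'],'op',st['opening'])
    open('log.txt','a').write(repr((list(st['joint_positions']),list(st['eef_pos']),st['eef_rot'].tolist()))+'\n')
E
python3 - <<'E'
from g import *
show()
print(rel(toW([-.2,-.035,.30]),rot(90)))
for a in (40,50): print(tcp(0,a), toS(tcp(0,a)[0]))
E
```

```text
t 0.1 S [ 0.5482 -0.1844  0.2443] pitch 90.08668200881147 zS [-0.0015 -0.0009 -1.    ] q [-1.3041  0.2212  1.5275 -0.      1.3947 -0.1261] F_S [-0.2897  0.3709 -1.1527] op 0.08550185793433823
[ 57.2902 -50.397   -5.4707  -0.0875  -0.0569 -52.6268]
(array([0.5555, 0.0326, 0.0851]), array([[ 0.1649,  0.9665, -0.1966],
       [ 0.6213, -0.2566, -0.7404],
       [-0.766 ,  0.    , -0.6428]])) [-0.1221 -0.035   0.0851]
(array([0.5557, 0.0335, 0.087 ]), array([[ 0.1966,  0.9665, -0.1649],
       [ 0.7404, -0.2566, -0.6213],
       [-0.6428,  0.    , -0.766 ]])) [-0.123 -0.035  0.087]
```

Run:
```python
from g import *
L=[[-.09,.152,.137],[.09,.152,.137],[.09,-.152,.137],[-.09,-.152,.137]]
L2=[[-.112,.065,.091],[-.112,-.065,.091],[-.09,-.065,.091],[-.09,.065,.091]]
L3=[[-.088,.15,0],[-.088,-.15,0],[.088,-.15,0],[.088,.15,0]]
out=[]
for n,(x,y) in (('top',(230,120)),('side',(190,120))):
    im=cv2.imread(f'pics/{n}0.png')[y:y+150,x:x+150]; f=5
    im=cv2.resize(im,None,fx=f,fy=f,interpolation=cv2.INTER_CUBIC)[:, :]
    im=cv2.convertScaleAbs(im,alpha=1.6,beta=20)
    for LL,col in ((L,(0,0,255)),(L2,(0,255,255)),(L3,(0,255,0))):
        p=(proj(n,[toW(q) for q in LL])-[x,y]+.5)*f
        cv2.polylines(im,[p.round().astype(int)],True,col,1)
    cv2.imwrite(f'pics/ov_{n}.png',im[:600])
```

```text
(no output)
```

View pics/ov_top.png

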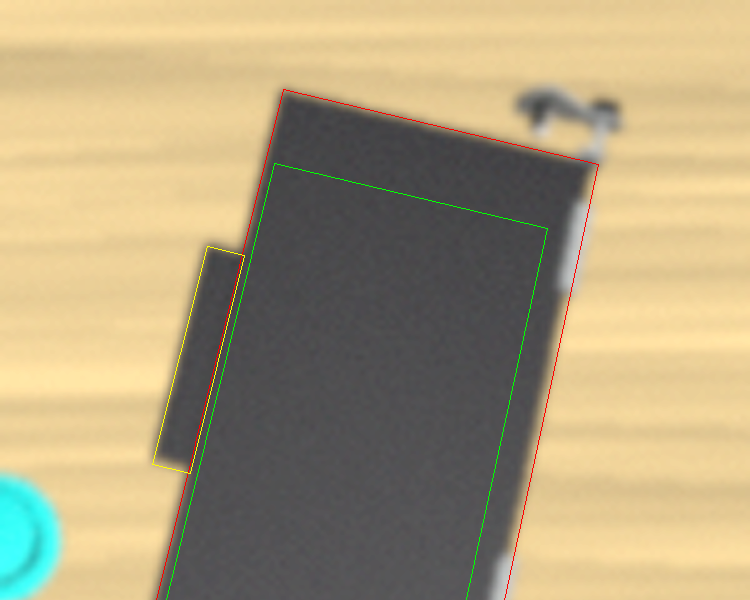

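View pics/ov_side.png

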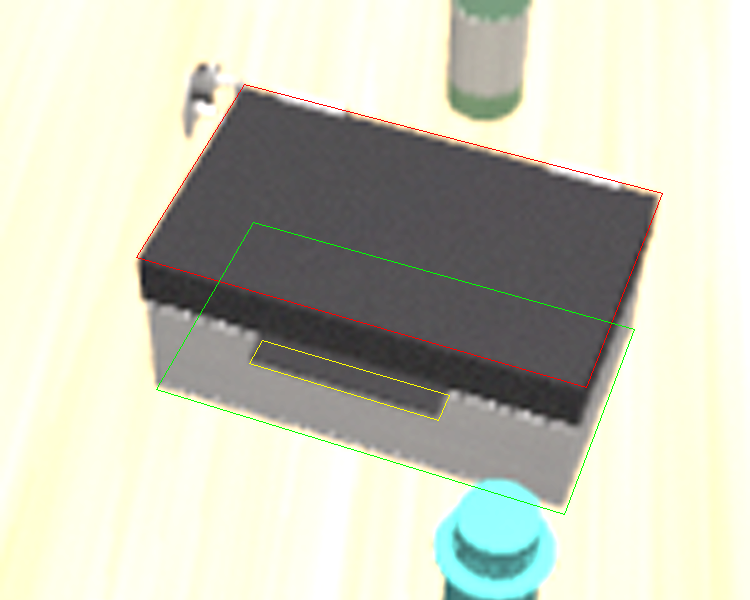

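Call:
{"method": "jog_arm", "body": {
  "grip": [0, 0, 0, 0, 0, 0, 0, 0],
  "delta_pos": [
    [57.3, -50.4, -5.5],
    [57.3, -50.4, -5.5],
    [57.3, -50.4, -5.5],
    [57.3, -50.4, -5.5],
    [57.3, -50.4, -5.5],
    [57.3, -50.4, -5.5],
    [57.3, -50.4, -5.5],
    [57.3, -50.4, -5.5]
  ],
  "turn": [
    [0, 0, -52.6],
    [0, 0, -52.6],
    [0, 0, -52.6],
    [0, 0, -52.6],
    [0, 0, -52.6],
    [0, 0, -52.6],
    [0, 0, -52.6],
    [0, 0, -52.6]
  ]
}}

```text
t: 1.1
eef_pos: [0.4595, -0.1278, 0.2813]
eef_rot: [[0.257, 0.966, 0.0], [0.966, -0.257, -0.0], [-0.0, 0.0, -1.0]]
wrist_force: [1.3, -0.0, -0.6]
opening: -0.0006
```

Run:
```python
from g import *
show()
print(rel(toW([-.2,-.035,.26]),rot(50)))
```

```text
t 1.1 S [ 0.0576 -0.0867  0.2813] pitch 89.99563722822876 zS [ 0.0001  0.0002 -1.    ] q [-0.4368 -0.1648  1.8525 -0.      1.4536 -0.1767] F_S [-0.2997  1.2735 -0.562 ] op -0.0006149269181859715
[ 25.7589   5.1486   2.1255  -0.002  -39.9956  -0.0387]
```

Call:
{"method": "jog_arm", "body": {
  "grip": [0, 0, 0, 0, 0, 0, 0, 0],
  "delta_pos": [
    [12, 2.5, 0],
    [25.8, 5.1, 2.1],
    [25.8, 5.1, 2.1],
    [25.8, 5.1, 2.1],
    [25.8, 5.1, 2.1],
    [25.8, 5.1, 2.1],
    [25.8, 5.1, 2.1],
    [25.8, 5.1, 2.1]
  ],
  "turn": [
    [0, -5, 0],
    [0, -20, 0],
    [0, -40, 0],
    [0, -40, 0],
    [0, -40, 0],
    [0, -40, 0],
    [0, -40, 0],
    [0, -40, 0]
  ]
}}

```text
t: 2.1
eef_pos: [0.5749, 0.1047, 0.2623]
eef_rot: [[0.201, 0.966, -0.164], [0.741, -0.26, -0.62], [-0.641, 0.003, -0.767]]
wrist_force: [-0.6, 0.2, 0.4]
opening: 0.0001
```

Run:
```python
from g import *
show(); save('side','side1')
for a in (50,40): print(rel(toW([-.17,-.035,.065]),rot(a)))
```

```text
t 2.1 S [-0.1968 -0.0348  0.2623] pitch 50.122239069277704 zS [ 0.6412  0.     -0.7674] q [ 0.3368  0.4299  1.374  -0.5688  1.7447  0.6179] F_S [-0.0201 -0.5911  0.3945] op 0.00014512292117404473
[10.5884 -0.0639 16.8567  0.0024 -0.1233 -0.2356]
[ 10.5884  -0.0639  16.8567  -0.0182 -10.1233  -0.2352]
```

View pics/side1.png

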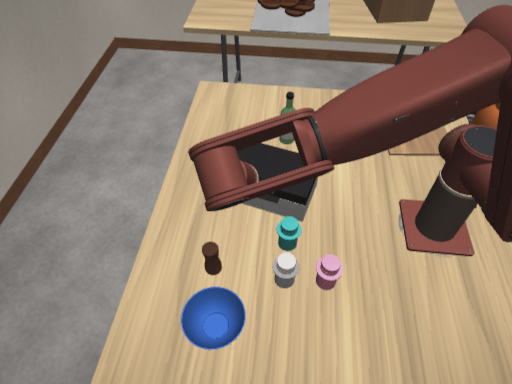

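Run:
```python
from g import *
for z in (.15,.07): print(rel(toW([-.165,-.02,z]),rot(40)))
```

```text
[  4.7612   1.4603  10.6542  -0.0182 -10.1233  -0.2352]
[  9.8903   1.439   16.7936  -0.0182 -10.1233  -0.2352]
```

Call:
{"method": "jog_arm", "body": {
  "grip": [0, 0, 0, 0, 0, 0],
  "delta_pos": [
    [2.4, 1.5, 5.3],
    [4.8, 1.5, 10.7],
    [4.8, 1.5, 10.7],
    [7.4, 1.4, 13.7],
    [9.9, 1.4, 16.8],
    [9.9, 1.4, 16.8]
  ],
  "turn": [
    [0, -5, 0],
    [0, -10, 0],
    [0, -10, 0],
    [0, -10, 0],
    [0, -10, 0],
    [0, -10, 0]
  ]
}}

```text
t: 2.9
eef_pos: [0.5799, 0.0715, 0.0694]
eef_rot: [[0.166, 0.966, -0.198], [0.622, -0.258, -0.739], [-0.765, -0.0, -0.644]]
wrist_force: [-0.5, 0.0, 1.2]
opening: 0.0
```

Run:
```python
from g import *
show(); save('side','side2'); save('top','top2')
p,R=tcp(0,40,y=-.02,gap=.008);print(toS(p),rel(p,R))
```

```text
t 2.9 S [-0.166  -0.0214  0.0694] pitch 40.06145995090805 zS [ 0.7654 -0.0015 -0.6436] q [ 0.3362  0.7372  1.4056 -0.6851  1.5844  0.8017] F_S [ 0.0947 -0.4775  1.245 ] op 1.413620916371568e-05
[-0.1221 -0.02    0.0771] [-3.2827 -0.0393  3.1064  0.1245 -0.1514 -0.2351]
```

View pics/side2.png

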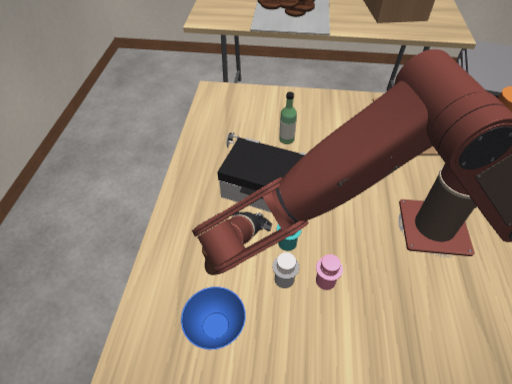

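View pics/top2.png

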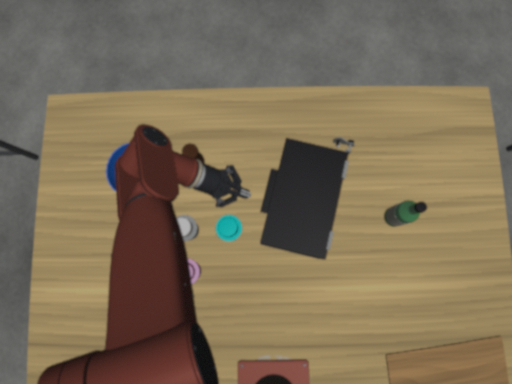

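Call:
{"method": "jog_arm", "body": {
  "grip": [0, 0, 0, 0],
  "delta_pos": [
    [0, 0, 1.0],
    [-1.6, 0, 2.0],
    [-3.3, 0, 3.1],
    [-3.3, 0, 3.1]
  ],
  "turn": [
    [0, 0, 0],
    [0, 0, 0],
    [0, 0, 0],
    [0, 0, 0]
  ]
}}

```text
t: 3.5
eef_pos: [0.5683, 0.0266, 0.0747]
eef_rot: [[0.167, 0.966, -0.198], [0.621, -0.259, -0.74], [-0.766, 0.001, -0.643]]
wrist_force: [0.7, 0.5, 0.2]
opening: -0.0002
```

```bash
cat > sched.py <<'E'
from g import *
import sys
def pitch(th): return 40+max(th,0)/1.5*50
def rows(ths,y=-.02,ins=.010,gap0=0):
    D=[];T=[]
    for th in ths:
        if th<0: p,R=tcp(0,40,y=y,ins=ins,gap=-th*.2+gap0)
        else: p,R=tcp(th,pitch(th),y=y,ins=ins,gap=gap0)
        v=rel(p,R); D.append([float(x) for x in v[:3].round(1)]); T.append([float(x) for x in v[3:].round(1)])
    print(D);print(T)
E
python3 - <<'E'
from sched import *
show()
rows([-.025,-.0125,0,.01,.02,.04])
E
```

```text
t 3.5 S [-0.1196 -0.0211  0.0747] pitch 40.013304209344035 zS [ 0.7659 -0.0012 -0.643 ] q [ 0.28    0.6744  1.4956 -0.7168  1.5339  0.7852] F_S [-0.6715  0.5976  0.2175] op -0.00023814977135508278
[[-0.3, 0.1, -0.5], [-0.4, 0.1, -0.7], [-0.6, 0.1, -0.9], [-0.8, 0.1, -1.0], [-0.9, 0.1, -1.2], [-1.2, 0.1, -1.5]]
[[-0.1, -0.0, -0.1], [-0.1, -0.0, -0.1], [-0.1, -0.0, -0.1], [-0.1, 0.3, -0.1], [-0.1, 0.7, -0.1], [-0.1, 1.3, -0.1]]
```

Call:
{"method": "jog_arm", "body": {
  "grip": [0],
  "delta_pos": [
    [0, 0, 0]
  ],
  "turn": [
    [0, 0, 0]
  ]
}}

```text
t: 3.62
eef_pos: [0.5686, 0.0282, 0.0738]
eef_rot: [[0.166, 0.966, -0.197], [0.621, -0.258, -0.74], [-0.766, 0.001, -0.643]]
wrist_force: [0.7, -0.2, 0.2]
opening: -0.0001
```

Run:
```python
from sched import *
show()
rows([-.025,-.0125,0,.01,.02,.04])
```

```text
t 3.625 S [-0.1212 -0.0212  0.0738] pitch 40.037578024908456 zS [ 0.7656 -0.0003 -0.6433] q [ 0.2821  0.6768  1.4937 -0.7159  1.5338  0.7856] F_S [-0.0008  0.748   0.2392] op -7.900585856650686e-05
[[-0.4, 0.1, -0.5], [-0.6, 0.1, -0.6], [-0.8, 0.1, -0.8], [-0.9, 0.1, -1.0], [-1.1, 0.1, -1.1], [-1.3, 0.1, -1.5]]
[[-0.0, -0.0, -0.1], [-0.0, -0.0, -0.1], [-0.0, -0.0, -0.1], [-0.0, 0.3, -0.1], [-0.0, 0.6, -0.1], [-0.0, 1.3, -0.1]]
```

Call:
{"method": "jog_arm", "body": {
  "grip": [0, 0, 0, 0, 0, 0],
  "delta_pos": [
    [-0.4, 0.1, -0.5],
    [-0.6, 0.1, -0.6],
    [-0.8, 0.1, -0.8],
    [-0.9, 0.1, -1.0],
    [-1.1, 0.1, -1.1],
    [-1.3, 0.1, -1.5]
  ],
  "turn": [
    [0, 0, 0],
    [0, 0, 0],
    [0, 0, 0],
    [0, 0.3, 0],
    [0, 0.6, 0],
    [0, 1.3, 0]
  ]
}}

```text
t: 4.38
eef_pos: [0.5699, 0.0313, 0.0923]
eef_rot: [[0.169, 0.966, -0.193], [0.639, -0.257, -0.725], [-0.751, -0.001, -0.661]]
wrist_force: [0.2, -0.1, -2.9]
opening: -0.0003
```

Run:
```python
from sched import *
show(); save('side','side3')
p,R=tcp(.04,pitch(.04),y=-.02); print(toS(p))
rows([.06,.09,.12,.15,.19,.23,.27,.31])
im=cv2.imread('pics/side3.png')[110:290,190:350]; cv2.imwrite('pics/side3c.png',cv2.resize(im,None,fx=3.3,fy=3.3,interpolation=cv2.INTER_CUBIC))
```

```text
t 4.375 S [-0.1245 -0.0207  0.0923] pitch 41.3568962161887 zS [ 0.7506 -0.0008 -0.6607] q [ 0.2797  0.6392  1.4971 -0.6997  1.5427  0.7595] F_S [ 0.0065  0.2384 -2.9342] op -0.0002524364542607098
[-0.1239 -0.02    0.0935]
[[-0.3, 0.0, -0.3], [-0.7, 0.0, -0.8], [-1.2, 0.0, -1.2], [-1.6, 0.0, -1.7], [-2.2, 0.0, -2.3], [-2.8, 0.0, -2.9], [-3.5, 0.0, -3.4], [-4.2, 0.0, -4.0]]
[[-0.0, 0.6, -0.0], [-0.0, 1.6, -0.0], [-0.0, 2.6, -0.0], [-0.0, 3.6, -0.0], [-0.0, 4.9, -0.0], [-0.0, 6.3, -0.0], [-0.0, 7.6, -0.0], [-0.0, 8.9, -0.0]]
```

View pics/side3c.png

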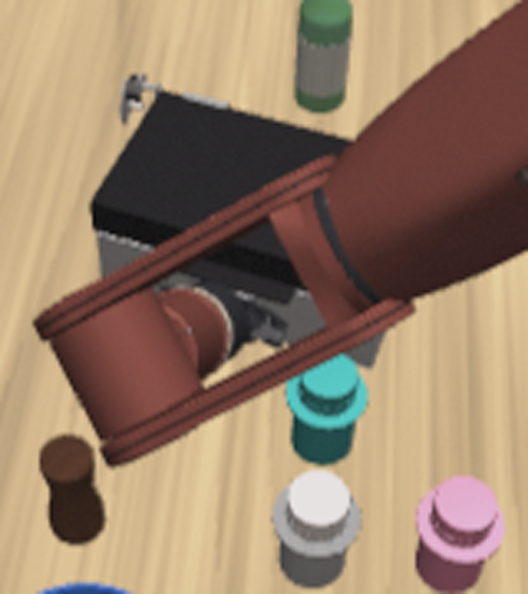

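Call:
{"method": "jog_arm", "body": {
  "grip": [0, 0, 0, 0, 0, 0, 0, 0],
  "delta_pos": [
    [-0.3, 0, -0.3],
    [-0.7, 0, -0.8],
    [-1.2, 0, -1.2],
    [-1.6, 0, -1.7],
    [-2.2, 0, -2.3],
    [-2.8, 0, -2.9],
    [-3.5, 0, -3.4],
    [-4.2, 0, -4.0]
  ],
  "turn": [
    [0, 0.6, 0],
    [0, 1.6, 0],
    [0, 2.6, 0],
    [0, 3.6, 0],
    [0, 4.9, 0],
    [0, 6.3, 0],
    [0, 7.6, 0],
    [0, 8.9, 0]
  ]
}}

```text
t: 5.42
eef_pos: [0.5708, 0.0342, 0.1516]
eef_rot: [[0.198, 0.967, -0.163], [0.744, -0.257, -0.617], [-0.638, 0.0, -0.77]]
wrist_force: [1.3, 4.6, -2.2]
opening: 0.0004
```

Run:
```python
from sched import *
show()
p,R=tcp(.31,pitch(.31),y=-.02); print(toS(p))
rows(np.arange(1,9)*.05+.31)
```

```text
t 5.425 S [-0.1276 -0.0206  0.1516] pitch 50.36968229229427 zS [ 0.6378  0.0003 -0.7702] q [ 0.2371  0.4702  1.5393 -0.5964  1.5186  0.6487] F_S [-4.8281  0.1071 -2.193 ] op 0.0003716766608489363
[-0.1268 -0.02    0.1508]
[[-0.8, 0.1, -0.6], [-1.6, 0.1, -1.3], [-2.4, 0.1, -2.0], [-3.3, 0.1, -2.6], [-4.2, 0.1, -3.2], [-5.1, 0.1, -3.7], [-6.0, 0.1, -4.2], [-7.0, 0.1, -4.7]]
[[0.0, 1.6, -0.0], [0.0, 3.3, -0.0], [0.0, 5.0, -0.0], [0.0, 6.6, -0.0], [0.0, 8.3, -0.0], [0.0, 10.0, -0.0], [0.0, 11.6, -0.0], [0.0, 13.3, -0.0]]
```

Run:
```python
from sched import *
rows(np.arange(1,9)*.05+.31,ins=.007)
```

```text
[[-0.8, 0.1, -0.9], [-1.6, 0.1, -1.6], [-2.4, 0.1, -2.3], [-3.3, 0.1, -2.9], [-4.2, 0.1, -3.5], [-5.1, 0.1, -4.0], [-6.1, 0.1, -4.5], [-7.1, 0.1, -4.9]]
[[0.0, 1.6, -0.0], [0.0, 3.3, -0.0], [0.0, 5.0, -0.0], [0.0, 6.6, -0.0], [0.0, 8.3, -0.0], [0.0, 10.0, -0.0], [0.0, 11.6, -0.0], [0.0, 13.3, -0.0]]
```

Call:
{"method": "jog_arm", "body": {
  "grip": [0, 0, 0, 0, 0, 0, 0, 0],
  "delta_pos": [
    [-0.8, 0, -0.8],
    [-1.6, 0, -1.6],
    [-2.4, 0, -2.3],
    [-3.3, 0, -2.9],
    [-4.2, 0, -3.5],
    [-5.1, 0, -4.0],
    [-6.1, 0, -4.5],
    [-7.1, 0, -4.9]
  ],
  "turn": [
    [0, 1.6, 0],
    [0, 3.3, 0],
    [0, 5.0, 0],
    [0, 6.6, 0],
    [0, 8.3, 0],
    [0, 10.0, 0],
    [0, 11.6, 0],
    [0, 13.3, 0]
  ]
}}

```text
t: 6.42
eef_pos: [0.5647, 0.0109, 0.2347]
eef_rot: [[0.23, 0.966, -0.114], [0.866, -0.257, -0.429], [-0.444, 0.0, -0.896]]
wrist_force: [-0.5, 4.6, -0.5]
opening: 0.0001
```

Run:
```python
from sched import *
show(); save('side','side4')
p,R=tcp(.71,pitch(.71),y=-.02,ins=.007); print(toS(p))
rows(np.arange(1,9)*.05+.71,ins=.007)
im=cv2.imread('pics/side4.png')[70:270,170:370]; cv2.imwrite('pics/side4c.png',cv2.resize(im,None,fx=3,fy=3,interpolation=cv2.INTER_CUBIC))
```

```text
t 6.425 S [-0.1035 -0.0205  0.2347] pitch 63.63829471369748 zS [ 0.444  -0.0002 -0.896 ] q [ 0.1144  0.2396  1.5876 -0.4272  1.5005  0.4451] F_S [-4.282  -1.6864 -0.4557] op 0.00012104472290575406
[-0.1048 -0.02    0.2347]
[[-0.6, -0.0, -0.5], [-1.5, -0.0, -1.1], [-2.4, -0.0, -1.6], [-3.4, -0.0, -2.1], [-4.4, -0.0, -2.5], [-5.4, -0.0, -2.9], [-6.4, -0.0, -3.2], [-7.4, -0.0, -3.5]]
[[0.1, 1.7, -0.1], [0.1, 3.3, -0.1], [0.1, 5.0, -0.1], [0.1, 6.7, -0.1], [0.1, 8.3, -0.1], [0.1, 10.0, -0.1], [0.1, 11.7, -0.1], [0.1, 13.3, -0.1]]
```

View pics/side4c.png

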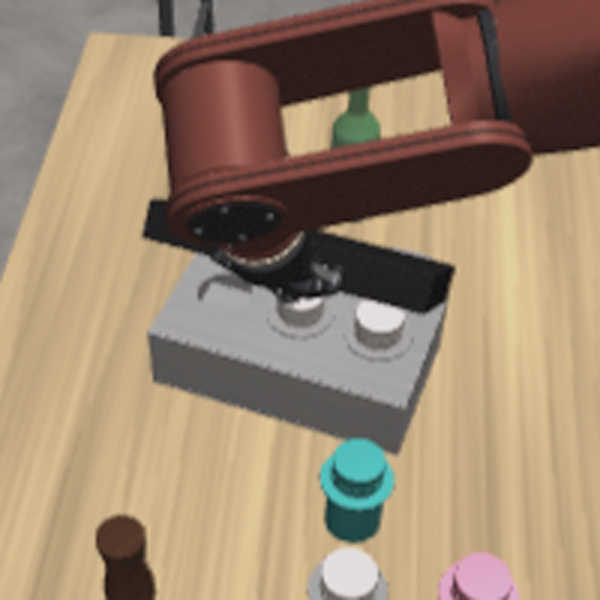

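Call:
{"method": "jog_arm", "body": {
  "grip": [0, 0, 0, 0, 0, 0, 0, 0],
  "delta_pos": [
    [-0.6, 0, -0.5],
    [-1.5, 0, -1.1],
    [-2.4, 0, -1.6],
    [-3.4, 0, -2.1],
    [-4.4, 0, -2.5],
    [-5.4, 0, -2.9],
    [-6.4, 0, -3.2],
    [-7.4, 0, -3.5]
  ],
  "turn": [
    [0, 1.7, 0],
    [0, 3.3, 0],
    [0, 5.0, 0],
    [0, 6.7, 0],
    [0, 8.3, 0],
    [0, 10.0, 0],
    [0, 11.7, 0],
    [0, 13.3, 0]
  ]
}}

```text
t: 7.48
eef_pos: [0.5517, -0.0385, 0.2989]
eef_rot: [[0.25, 0.966, -0.058], [0.941, -0.257, -0.219], [-0.226, 0.0, -0.974]]
wrist_force: [2.7, 1.7, 0.5]
opening: -0.0001
```

Run:
```python
from sched import *
show()
p,R=tcp(1.11,pitch(1.11),y=-.02,ins=.007); print(toS(p))
rows(np.arange(1,9)*.04+1.11,ins=.007)
```

```text
t 7.475 S [-0.0525 -0.0204  0.2989] pitch 76.91199637961212 zS [ 0.2264  0.0003 -0.974 ] q [-0.0827  0.0652  1.6139 -0.2254  1.5048  0.1969] F_S [-2.3674  2.1722  0.4692] op -5.6570607593622674e-05
[-0.0515 -0.02    0.3007]
[[-0.9, 0.0, -0.5], [-1.7, 0.0, -0.9], [-2.5, 0.0, -1.2], [-3.3, 0.0, -1.4], [-4.1, 0.0, -1.7], [-4.9, 0.0, -1.9], [-5.8, 0.0, -2.1], [-6.6, 0.0, -2.2]]
[[0.0, 1.4, -0.0], [0.0, 2.8, -0.0], [0.0, 4.1, -0.0], [0.0, 5.4, -0.0], [0.0, 6.8, -0.0], [0.0, 8.1, -0.0], [0.0, 9.4, -0.0], [0.0, 10.8, -0.0]]
```

Call:
{"method": "jog_arm", "body": {
  "grip": [0, 0, 0, 0, 0, 0, 0, 0],
  "delta_pos": [
    [-0.9, 0, -0.5],
    [-1.7, 0, -0.9],
    [-2.5, 0, -1.2],
    [-3.3, 0, -1.4],
    [-4.1, 0, -1.7],
    [-4.9, 0, -1.9],
    [-5.8, 0, -2.1],
    [-6.6, 0, -2.2]
  ],
  "turn": [
    [0, 1.4, 0],
    [0, 2.8, 0],
    [0, 4.1, 0],
    [0, 5.4, 0],
    [0, 6.8, 0],
    [0, 8.1, 0],
    [0, 9.4, 0],
    [0, 10.8, 0]
  ]
}}

```text
t: 8.48
eef_pos: [0.5364, -0.0957, 0.3351]
eef_rot: [[0.257, 0.966, -0.01], [0.966, -0.257, -0.039], [-0.04, -0.0, -0.999]]
wrist_force: [-0.7, 2.5, 0.6]
opening: -0.0001
```

Run:
```python
from sched import *
show(); save('side','side5'); save('top','top5')
p,R=tcp(1.43,pitch(1.43),y=-.02,ins=.007); print(toS(p))
rows(np.arange(1,9)*.025+1.43,ins=.007)
im=cv2.imread('pics/side5.png')[70:270,170:370]; cv2.imwrite('pics/side5c.png',cv2.resize(im,None,fx=3,fy=3,interpolation=cv2.INTER_CUBIC))
```

```text
t 8.475 S [ 0.0068 -0.0205  0.3351] pitch 87.68933602111541 zS [ 0.0403 -0.     -0.9992] q [-0.2975 -0.0135  1.6127 -0.0403  1.5409 -0.0363] F_S [-2.2038 -1.3014  0.6209] op -0.00011091747927642762
[ 0.0068 -0.02    0.3354]
[[-0.4, 0.0, -0.2], [-0.9, 0.0, -0.3], [-1.4, 0.0, -0.5], [-2.0, 0.0, -0.6], [-2.5, 0.0, -0.7], [-3.0, 0.0, -0.8], [-3.5, 0.0, -0.9], [-4.0, 0.0, -1.0]]
[[0.0, 0.9, -0.1], [0.0, 1.7, -0.1], [0.0, 2.5, -0.1], [0.0, 3.4, -0.1], [0.1, 4.2, -0.1], [0.1, 5.0, -0.1], [0.1, 5.9, -0.1], [0.1, 6.7, -0.1]]
```

View pics/side5c.png

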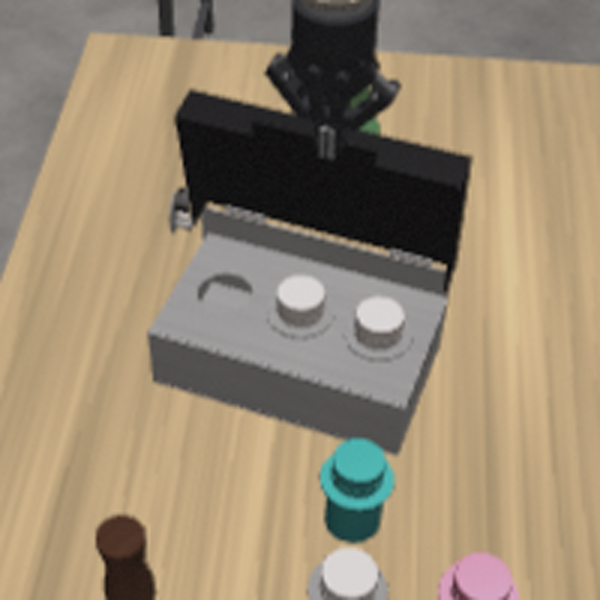

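View pics/top5.png

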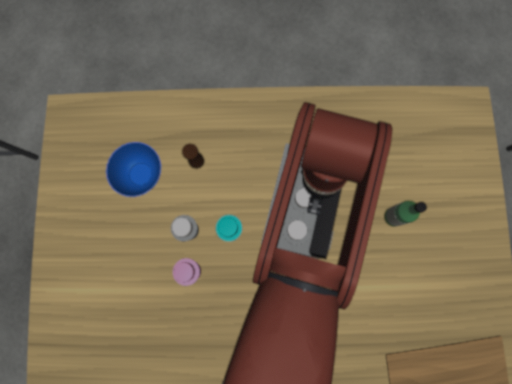

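Call:
{"method": "jog_arm", "body": {
  "grip": [0, 0, 0],
  "delta_pos": [
    [-0.4, 0, -0.2],
    [-0.9, 0, -0.3],
    [-1.2, 0, -0.4]
  ],
  "turn": [
    [0, 0.9, 0],
    [0, 1.7, 0],
    [0, 2.1, 0]
  ]
}}

```text
t: 8.95
eef_pos: [0.5336, -0.1068, 0.3394]
eef_rot: [[0.257, 0.966, -0.001], [0.966, -0.257, -0.004], [-0.004, 0.0, -1.0]]
wrist_force: [1.0, 2.6, -0.5]
opening: -0.0002
```

```bash
cat > late.py <<'E'
from sched import *
import sys
th=float(sys.argv[1])
fs=[]
show()
for i in range(2):
    im=save('side',f'l{th:.3f}_{i}'); fs.append(SR.T@observe()['wrist_force'])
print('F',np.array(fs))
p,R=tcp(th,pitch(th),y=-.02,ins=.007); print('expected',toS(p))
rows([th+.02,th+.04,th+.06],ins=.007)
cv2.imwrite('pics/lc_%.3f.png'%th,cv2.resize(im[80:180,210:350,::-1],None,fx=4,fy=4,interpolation=cv2.INTER_CUBIC))
E
python3 late.py 1.492
```

```text
t 8.95 S [ 0.0183 -0.0204  0.3394] pitch 89.74287824267662 zS [ 0.0045  0.0004 -1.    ] q [-0.3399 -0.0196  1.6103 -0.0044  1.5502 -0.0799] F_S [-2.7306  0.2624 -0.4952] op -0.0001690451999076938
F [[-1.9918  0.0804  1.2467]
 [-1.6062  0.2749  1.3849]]
expected [ 0.0192 -0.02    0.3399]
[[-0.5, 0.0, -0.2], [-0.9, 0.0, -0.3], [-1.3, 0.0, -0.4]]
[[0.0, 0.7, -0.1], [0.0, 1.3, -0.1], [0.0, 2.0, -0.0]]
```

Call:
{"method": "jog_arm", "body": {
  "grip": [0, 0],
  "delta_pos": [
    [-0.5, 0, -0.2],
    [-0.9, 0, -0.3]
  ],
  "turn": [
    [0, 0.7, 0],
    [0, 1.3, 0]
  ]
}}

```text
t: 9.3
eef_pos: [0.5313, -0.1151, 0.3422]
eef_rot: [[0.256, 0.967, 0.005], [0.966, -0.256, 0.018], [0.019, -0.0, -1.0]]
wrist_force: [2.5, 3.9, -1.0]
opening: 0.0001
```

```bash
python3 late.py 1.532
```

```text
t 9.3 S [ 0.0268 -0.0205  0.3422] pitch 91.08794217684604 zS [-0.019  -0.0001 -0.9998] q [-0.3696 -0.0222  1.608   0.0189  1.558  -0.1105] F_S [-4.4551  1.4243 -1.017 ] op 5.9378488553011414e-05
F [[-2.9198  0.9619 -0.6048]
 [-2.8374  0.0746 -0.7276]]
expected [ 0.0273 -0.02    0.3423]
[[-0.4, 0.0, -0.1], [-0.8, 0.0, -0.2], [-1.2, 0.0, -0.3]]
[[0.0, 0.7, -0.1], [0.0, 1.4, -0.1], [0.0, 2.0, -0.1]]
```

View pics/lc_1.532.png

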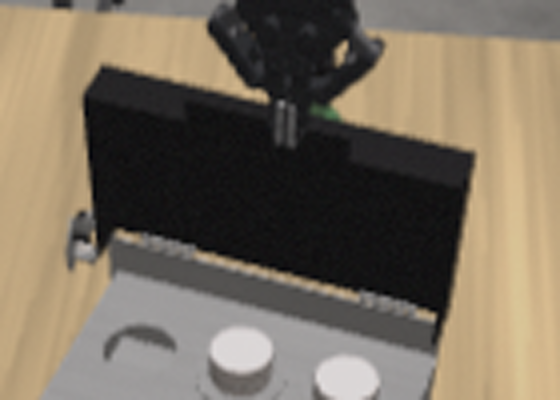

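Call:
{"method": "jog_arm", "body": {
  "grip": [0, 0],
  "delta_pos": [
    [-0.4, 0, -0.1],
    [-0.8, 0, -0.2]
  ],
  "turn": [
    [0, 0.7, 0],
    [0, 1.4, 0]
  ]
}}

```text
t: 9.65
eef_pos: [0.5292, -0.1232, 0.3444]
eef_rot: [[0.257, 0.966, 0.011], [0.966, -0.257, 0.041], [0.043, 0.0, -0.999]]
wrist_force: [1.6, 2.9, 1.6]
opening: -0.0
```

```bash
python3 late.py 1.572
```

```text
t 9.65 S [ 0.0352 -0.0205  0.3444] pitch 92.4436361883459 zS [-0.0426  0.0002 -0.9991] q [-0.3991 -0.0238  1.6059  0.0423  1.5652 -0.1398] F_S [-3.171   0.7876  1.6441] op -7.449471189237219e-06
F [[-1.78    0.1459  0.5874]
 [-2.61    0.1463  0.2055]]
expected [ 0.0355 -0.02    0.3445]
[[-0.4, 0.0, -0.1], [-0.8, 0.0, -0.2], [-1.2, 0.0, -0.3]]
[[0.0, 0.7, -0.1], [0.0, 1.3, -0.1], [0.0, 2.0, -0.1]]
```

Call:
{"method": "jog_arm", "body": {
  "grip": [0, 0],
  "delta_pos": [
    [-0.4, 0, -0.1],
    [-0.8, 0, -0.2]
  ],
  "turn": [
    [0, 0.7, 0],
    [0, 1.3, 0]
  ]
}}

```text
t: 10.0
eef_pos: [0.527, -0.1312, 0.3462]
eef_rot: [[0.256, 0.966, 0.017], [0.964, -0.257, 0.063], [0.065, 0.0, -0.998]]
wrist_force: [-0.3, 2.1, 2.2]
opening: -0.0001
```

```bash
python3 late.py 1.612
```

```text
t 10.0 S [ 0.0435 -0.0205  0.3462] pitch 93.72307634713124 zS [-0.0649  0.0004 -0.9979] q [-0.4275 -0.0239  1.6035  0.0641  1.5726 -0.1678] F_S [-1.9251 -0.8351  2.1922] op -9.258106178635227e-05
F [[-1.3038  0.358   0.7527]
 [-0.6976  0.2933  1.4018]]
expected [ 0.0438 -0.02    0.3463]
[[-0.4, 0.0, -0.1], [-0.8, 0.0, -0.2], [-1.2, 0.1, -0.3]]
[[0.0, 0.7, -0.1], [0.0, 1.4, -0.1], [0.0, 2.1, -0.1]]
```

View pics/lc_1.612.png

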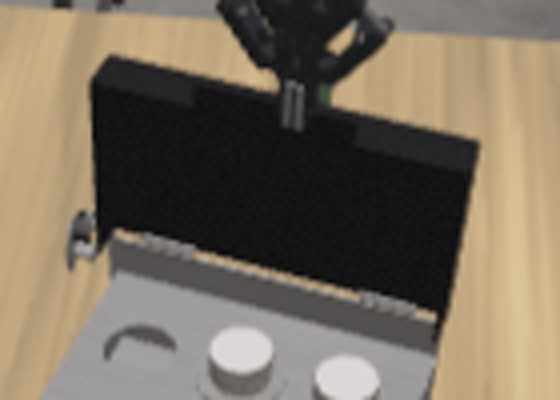

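```bash
cat > lida.py <<'E'
from sched import *
def lidang(im,ys=(.14,.13,.12,.11,.10,-.10,-.11,-.12,-.13)):
    g=cv2.cvtColor(np.ascontiguousarray(im),cv2.COLOR_RGB2GRAY).astype(float)
    ths=np.arange(1.2,2.15,.005); out=[]
    for y in ys:
        best=[]
        P=[]
        for th in ths:
            c,s=np.cos(th),np.sin(th); pts=[]
            for r in ((-.18,.002),(-.18,-.04)):
                pts.append(toW([.09+r[0]*c+r[1]*s,y,.135-r[0]*s+r[1]*c]))
            q=proj('side',pts); P.append(q[q[:,1].argmin()])
        P=np.array(P)
        a=P+[0,1.5]; b=P-[0,1.5]
        v=lambda p:cv2.remap(g.astype(np.float32),p[:,:1].astype(np.float32),p[:,1:].astype(np.float32),cv2.INTER_LINEAR)[:,0]
        d=v(b)-v(a); out.append(ths[d.argmax()])
    return np.array(out)
if __name__=='__main__':
    import glob
    for f in ['side5']+sorted(x[5:-4] for x in glob.glob('pics/l1*.png')):
        im=cv2.imread(f'pics/{f}.png')[:,:,::-1]; a=lidang(im); print(f,np.median(a),a)
E
python3 lida.py
```

```text
side5 1.4049999999999956 [1.395 1.41  1.405 1.4   1.415 1.41  1.405 1.4   1.4  ]Traceback (most recent call last):
  File "lida.py", line 21, in <module>
    im=cv2.imread(f'pics/{f}.png')[:,:,::-1]; a=lidang(im); print(f,np.median(a),a)
                                                ~~~~~~^^^^
  File "lida.py", line 12, in lidang
    q=proj('side',pts); P.append(q[q[:,1].argmin()])
  File "h.py", line 7, in proj
    c=camera_model(name); R=np.array(c['R']);t=np.array(c['t'],float)
ValueError: time passes only in moves, steps and waits
```

```bash
sed -i 's/^from bench import .*/from bench import observe, snapshot, sign_off\nimport bench, functools\n@functools.lru_cache(None)\ndef camera_model(n): return bench.camera_model(n)/' h.py; python3 lida.py
```

```text
side5 1.4049999999999956 [1.395 1.41  1.405 1.4   1.415 1.41  1.405 1.4   1.4  ]
l1.492_0 1.4649999999999943 [1.47  1.465 1.455 1.46  1.465 1.46  1.455 1.465 1.465]
l1.492_1 1.4649999999999943 [1.47  1.465 1.455 1.475 1.465 1.46  1.455 1.465 1.465]
l1.532_0 1.4999999999999936 [1.5   1.495 1.51  1.505 1.495 1.51  1.505 1.5   1.495]
l1.532_1 1.5049999999999935 [1.5   1.515 1.51  1.505 1.495 1.51  1.505 1.5   1.505]
l1.572_0 1.5449999999999926 [1.53  1.55  1.54  1.535 1.55  1.54  1.545 1.55  1.545]
l1.572_1 1.5499999999999925 [1.555 1.55  1.54  1.55  1.55  1.54  1.545 1.55  1.545]
l1.612_0 1.5849999999999917 [1.59  1.585 1.575 1.595 1.585 1.595 1.585 1.58  1.575]
l1.612_1 1.5849999999999917 [1.59  1.585 1.58  1.595 1.585 1.595 1.59  1.58  1.58 ]
```

Add to late.py:
```python
from lida import lidang
a=lidang(im); print('LID',np.median(a))
```

```text
(no output)
```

Call:
{"method": "jog_arm", "body": {
  "grip": [0, 0],
  "delta_pos": [
    [-0.4, 0, -0.1],
    [-0.8, 0, -0.2]
  ],
  "turn": [
    [0, 0.7, 0],
    [0, 1.4, 0]
  ]
}}

```text
t: 10.35
eef_pos: [0.5249, -0.1391, 0.3474]
eef_rot: [[0.256, 0.966, 0.023], [0.963, -0.257, 0.086], [0.089, 0.0, -0.996]]
wrist_force: [0.3, 1.0, 1.6]
opening: 0.0
```

```bash
python3 late.py 1.652
```

```text
t 10.35 S [ 0.0516 -0.0205  0.3474] pitch 95.12601404602853 zS [-0.0893  0.     -0.996 ] q [-0.4566 -0.0225  1.6009  0.0877  1.5806 -0.1966] F_S [-1.0685  0.0421  1.5676] op 2.623943326436548e-05
F [[ 0.2028 -0.6208  1.4745]
 [-0.4044  0.0363  0.8368]]
expected [ 0.0522 -0.02    0.3478]
[[-0.4, 0.1, -0.2], [-0.8, 0.1, -0.3], [-1.2, 0.1, -0.3]]
[[-0.0, 0.7, -0.1], [-0.0, 1.3, -0.1], [-0.0, 2.0, -0.1]]
LID 1.624999999999991
```

Call:
{"method": "jog_arm", "body": {
  "grip": [0, 0],
  "delta_pos": [
    [-0.4, 0, -0.1],
    [-0.8, 0, -0.2]
  ],
  "turn": [
    [0, 0.7, 0],
    [0, 1.4, 0]
  ]
}}

```text
t: 10.7
eef_pos: [0.5227, -0.1469, 0.3483]
eef_rot: [[0.255, 0.966, 0.029], [0.96, -0.257, 0.11], [0.114, -0.001, -0.994]]
wrist_force: [-0.6, 0.6, -0.7]
opening: -0.0003
```

```bash
python3 late.py 1.692
```

```text
t 10.7 S [ 0.0598 -0.0207  0.3483] pitch 96.52912489070184 zS [-0.1137 -0.0006 -0.9935] q [-0.4855 -0.0197  1.5981  0.1109  1.5894 -0.225 ] F_S [-0.3731 -0.7494 -0.7025] op -0.0003231294179090444
F [[1.1346 0.5577 0.2289]
 [0.5497 0.5066 0.4117]]
expected [ 0.0605 -0.02    0.349 ]
[[-0.4, 0.1, -0.2], [-0.8, 0.1, -0.2], [-1.2, 0.1, -0.3]]
[[-0.0, 0.6, -0.1], [-0.0, 1.2, -0.1], [-0.0, 1.9, -0.1]]
LID 1.66499999999999
```

Call:
{"method": "jog_arm", "body": {
  "grip": [0, 0],
  "delta_pos": [
    [-0.4, 0, -0.1],
    [-0.8, 0, -0.2]
  ],
  "turn": [
    [0, 0.6, 0],
    [0, 1.2, 0]
  ]
}}

```text
t: 11.05
eef_pos: [0.5207, -0.1547, 0.3497]
eef_rot: [[0.255, 0.966, 0.034], [0.958, -0.257, 0.13], [0.135, -0.0, -0.991]]
wrist_force: [0.9, -0.2, -0.1]
opening: -0.0005
```

```bash
python3 late.py 1.732
```

```text
t 11.05 S [ 0.0679 -0.0205  0.3497] pitch 97.72997889591186 zS [-0.1345 -0.     -0.9909] q [-0.5121 -0.0166  1.5939  0.1306  1.5979 -0.2509] F_S [ 0.0008  0.9493 -0.0534] op -0.0004883349317901945
F [[-0.0566 -0.0989  0.2302]
 [ 0.6013  0.6323  0.8703]]
expected [ 0.0689 -0.02    0.3499]
[[-0.5, 0.1, -0.1], [-0.9, 0.1, -0.2], [-1.3, 0.1, -0.3]]
[[0.0, 0.7, -0.1], [0.0, 1.4, -0.1], [0.0, 2.0, -0.1]]
LID 1.7199999999999889
```

Run:
```python
from lida import *
for f in ('l1.692_0','l1.692_1','l1.732_0','l1.732_1'): print(lidang(cv2.imread(f'pics/{f}.png')[:,:,::-1]))
im=save('side','x1'); print(lidang(im)); show()
```

```text
[1.665 1.655 1.665 1.665 1.655 1.66  1.655 1.645 1.665]
[1.665 1.67  1.675 1.665 1.665 1.66  1.665 1.675 1.67 ]
[1.71  1.73  1.72  1.71  1.735 1.735 1.725 1.715 1.725]
[1.71  1.73  1.72  1.71  1.735 1.735 1.725 1.715 1.72 ]
[1.71  1.73  1.72  1.71  1.735 1.735 1.725 1.715 1.72 ]
t 11.2 S [ 0.068  -0.0205  0.3496] pitch 97.70423284879439 zS [-0.1341  0.0001 -0.991 ] q [-0.5121 -0.0166  1.594   0.1303  1.5977 -0.2501] F_S [-0.058   0.3929 -0.2733] op 9.025717808990959e-05
```

View pics/lc_1.732.png

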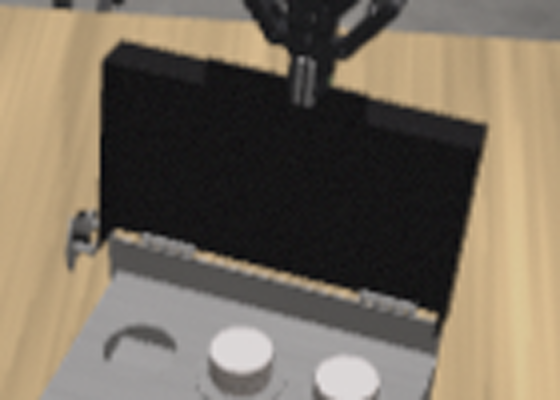

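Call:
{"method": "jog_arm", "body": {
  "grip": [0, 0, 0],
  "delta_pos": [
    [0.8, 0, 0],
    [1.6, 0, 0],
    [1.6, 0, 0]
  ],
  "turn": [
    [0, 0, 0],
    [0, 0, 0],
    [0, 0, 0]
  ]
}}

```text
t: 11.58
eef_pos: [0.5252, -0.1382, 0.3521]
eef_rot: [[0.253, 0.967, 0.035], [0.958, -0.256, 0.129], [0.134, 0.0, -0.991]]
wrist_force: [1.0, -0.3, 0.5]
opening: 0.0001
```

Run:
```python
from lida import *
im=save('side','x2'); print(lidang(im)); show()
im=save('side','x3'); print(lidang(im))
```

```text
[1.71  1.73  1.72  1.71  1.735 1.735 1.725 1.715 1.72 ]
t 11.625 S [ 0.0511 -0.0205  0.352 ] pitch 97.69442563232627 zS [-0.1339  0.0002 -0.991 ] q [-0.4815 -0.0211  1.5941  0.1311  1.5979 -0.2212] F_S [-0.6197  0.5755  0.4306] op 0.00020896200235536017
[1.71  1.73  1.72  1.71  1.735 1.735 1.725 1.715 1.72 ]
```

Run:
```python
from g import *
from scipy.optimize import least_squares
D=[eval(l,{'np':np}) if 'np' in l else eval(l) for l in open('log.txt')]
q=np.array([d[0] for d in D]);p=np.array([d[1] for d in D]);R=np.array([d[2] for d in D])
# wrist centre w = p - L*z - maybe offset; w depends on q1,q2,q3 (spherical wrist)
def W(k,q):
    h,o,a1,a2,a3,d4,L=k
    r=a1+a2*np.sin(q[:,1])+a3*np.cos(q[:,1]+q[:,2])+d4*np.sin(q[:,1]+q[:,2])
    z=h+a2*np.cos(q[:,1])-a3*np.sin(q[:,1]+q[:,2])+d4*np.cos(q[:,1]+q[:,2])
    c,s=np.cos(q[:,0]),np.sin(q[:,0])
    return np.c_[r*c-o*s,r*s+o*c,z]
f=lambda k:(W(k,q)+k[6]*R[:,:,2]-p).ravel()
b=None
for L in (.1,.2,.3):
  r=least_squares(f,[.2,.08,0,.4,0,.4,L])
  print(r.cost,r.x,abs(r.fun).max())
```

```text
6.756777028892653e-19 [0.3111 0.0786 0.     0.4116 0.0524 0.5477 0.3199] 5.361444066487309e-10
7.906212552995798e-19 [0.3111 0.0786 0.     0.4116 0.0524 0.5477 0.3199] 5.186203688722912e-10
9.725682251190187e-19 [0.3111 0.0786 0.     0.4116 0.0524 0.5477 0.3199] 5.835002481191509e-10
```

```bash
cat > jarov.py <<'E'
from g import *
a=np.linspace(0,2*np.pi,90)
def circ(x,y,z,r): return np.c_[x+r*np.cos(a),y+r*np.sin(a),0*a+z]
def ov(n,f,x,y,cs,w=50,k=11):
    im=cv2.imread(f'pics/{f}.png')
    u=proj(n,[[x,y,.1]])[0].astype(int)-w//2
    c=cv2.resize(im[u[1]:u[1]+w,u[0]:u[0]+w],None,fx=k,fy=k,interpolation=cv2.INTER_CUBIC)
    for C,col in cs: cv2.polylines(c,[((proj(n,C)-u+.5)*k).round().astype(int)],True,col,1)
    return c
def jar(x,y,z0=0): return [(circ(x,y,.116+z0,.0265),(0,0,255)),(circ(x,y,.084+z0,.038),(0,255,0)),(circ(x,y,z0,.026),(255,0,0))]
if __name__=='__main__':
    import sys
    x,y=float(sys.argv[1]),float(sys.argv[2])
    cv2.imwrite('pics/jov.png',np.hstack([ov('top','top0',x,y,jar(x,y),k=8),ov('side','side0',x,y,jar(x,y),k=8)]))
E
python3 jarov.py .4833 .2490
```

```text
(no output)
```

View pics/jov.png

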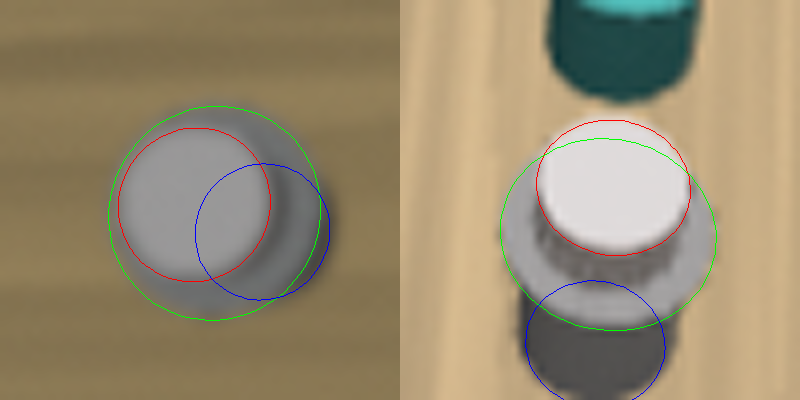

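Run:
```python
from jarov import *
w=toW([0,.092,0]); m=toW([0,0,0]); n=toW([0,-.092,0])
cs=[(circ(w[0],w[1],.09,.032),(0,0,255)),(circ(w[0],w[1],.009,.026),(0,255,255))]+jar(m[0],m[1],.01)[:2]+jar(n[0],n[1],.01)[:2]
cv2.imwrite('pics/wov.png',ov('side','x3',*m[:2],cs,w=90,k=8)[:600])
im=save('top','topx')
cv2.imwrite('pics/wovt.png',ov('top','topx',*m[:2],cs,w=80,k=7))
```

```text
(no output)
```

View pics/wov.png

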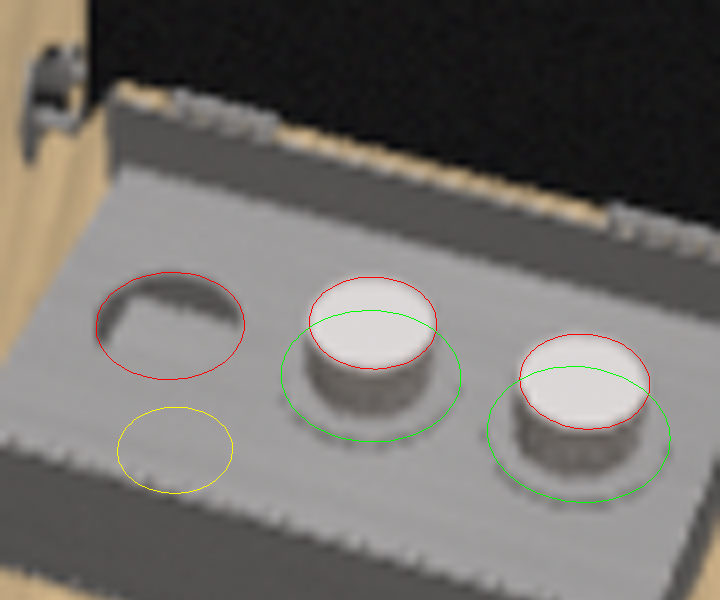

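View pics/wovt.png

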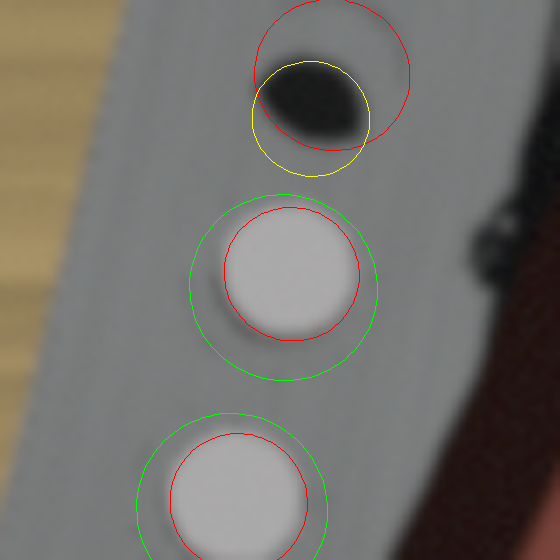

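Run:
```python
from g import *
show(); J=np.array([.4833,.2487,0]); print(toS(J))
print(rel(J+[0,0,.30],rot(90)),rel(J+[0,0,.18],rot(90)),rel(J+[0,0,.104],rot(90)))
```

```text
t 11.725 S [ 0.0516 -0.0205  0.3518] pitch 97.6893481263592 zS [-0.1338  0.0001 -0.991 ] q [-0.4823 -0.0209  1.5942  0.1309  1.5979 -0.2213] F_S [-0.0326 -0.1525 -0.1232] op -0.00017643652163594598
[-0.3124 -0.1602  0.    ]
[ 35.382  -13.9708  10.007    0.0048  -7.6893   0.0034] [ 33.7764 -13.9718  21.8991   0.0048  -7.6893   0.0034] [ 32.7595 -13.9725  29.4307   0.0048  -7.6893   0.0034]
```

Call:
{"method": "jog_arm", "body": {
  "grip": [0, 0, 8.5, 8.5, 8.5, 8.5, 8.5, 8.5],
  "delta_pos": [
    [6, 0, 0],
    [12, -1, 1],
    [18, -5, 4],
    [23, -9, 7],
    [29, -13, 10],
    [35.4, -14, 10],
    [35.4, -14, 10],
    [35.4, -14, 10]
  ],
  "turn": [
    [0, 0, 0],
    [0, -2, 0],
    [0, -5, 0],
    [0, -7.7, 0],
    [0, -7.7, 0],
    [0, -7.7, 0],
    [0, -7.7, 0],
    [0, -7.7, 0]
  ]
}}

```text
t: 12.72
eef_pos: [0.4825, 0.251, 0.2998]
eef_rot: [[0.253, 0.967, -0.001], [0.967, -0.253, 0.0], [0.0, -0.001, -1.0]]
wrist_force: [-0.3, -0.2, -0.2]
opening: 0.0851
```

Run:
```python
from lida import *
show(); J=np.array([.4833,.2487,0])
im=save('side','s6'); print(lidang(im)); save('top','t6')
print(rel(J+[0,0,.18],rot(90)),rel(J+[0,0,.104],rot(90)))
```

```text
t 12.725 S [-0.3145 -0.1616  0.2998] pitch 90.0016858521188 zS [-0.     -0.0006 -1.    ] q [ 0.3345 -0.0052  1.669   0.0004  1.4784  0.5905] F_S [ 0.2834 -0.2117 -0.2218] op 0.08505270511622545
[1.71  1.73  1.72  1.71  1.735 1.435 1.48  1.525 1.575]
[ 0.0223  0.0124 11.9951 -0.0051  0.043   0.0232] [ 0.028   0.0131 19.5951 -0.0051  0.043   0.0232]
```

View pics/s6.png

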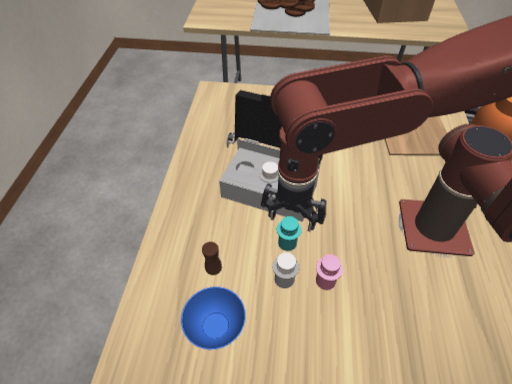

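Call:
{"method": "jog_arm", "body": {
  "grip": [8.5, 8.5, 8.5, 8.5, 8.5],
  "delta_pos": [
    [0, 0, 6],
    [0, 0, 12],
    [0, 0, 14.5],
    [0, 0, 16.5],
    [0, 0, 16.5]
  ],
  "turn": [
    [0, 0, 0],
    [0, 0, 0],
    [0, 0, 0],
    [0, 0, 0],
    [0, 0, 0]
  ]
}}

```text
t: 13.45
eef_pos: [0.4823, 0.2468, 0.1334]
eef_rot: [[0.259, 0.966, -0.004], [0.966, -0.259, -0.002], [-0.002, -0.003, -1.0]]
wrist_force: [-0.4, 0.2, -0.1]
opening: 0.0851
```

Run:
```python
from jarov import *
show(); J=np.array([.4833,.2487,0])
save('side','s7');save('top','t7')
print(rel(J+[0,0,.104],rot(90)))
x,y=J[:2]
cv2.imwrite('pics/j7.png',np.hstack([ov('top','t7',x,y,jar(x,y)[:0],k=7,w=56),ov('side','s7',x,y,jar(x,y)[:0],w=56,k=7)]))
```

```text
t 13.45 S [-0.3104 -0.1607  0.1334] pitch 89.85925594786991 zS [ 0.0025 -0.0031 -1.    ] q [ 0.3276  0.1353  1.8439 -0.0004  1.1663  0.5898] F_S [-0.059  -0.4021 -0.1204] op 0.08507379989003665
[ 0.0556 -0.0844  3.1941  0.0404 -0.0163 -0.111 ]
```

View pics/j7.png

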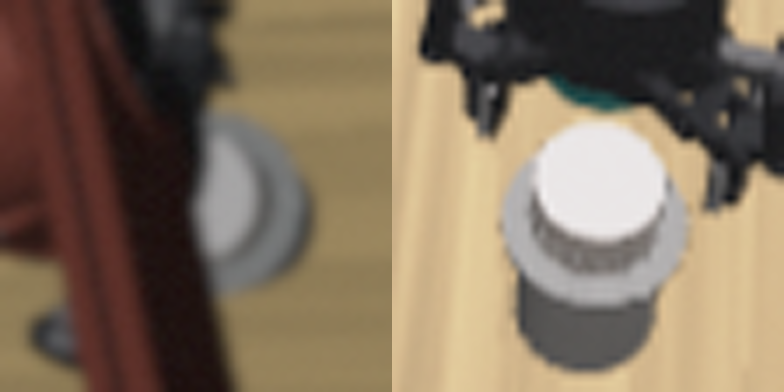

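Run:
```python
from jarov import *
st=observe(); p=st['eef_pos'];R=st['eef_rot']
J=np.array([.4833,.2487,.1]); w=56;k=7
u=proj('side',[[J[0],J[1],.1]])[0].astype(int)-w//2
im=cv2.imread('pics/j7.png')
for dz,col in ((.001,(0,0,255)),(.014,(0,255,255))):
  for sx in (-.011,0,.011):
    for sy in (-.0425,.0425,-.057,.057):
      q=((proj('side',[p+R@[sx,sy,dz]])[0]-u+.5)*k+[392,0]).round().astype(int); cv2.circle(im,tuple(map(int,q)),2,col,-1)
cv2.imwrite('pics/j7b.png',im[:,392:])
```

```text
(no output)
```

View pics/j7b.png

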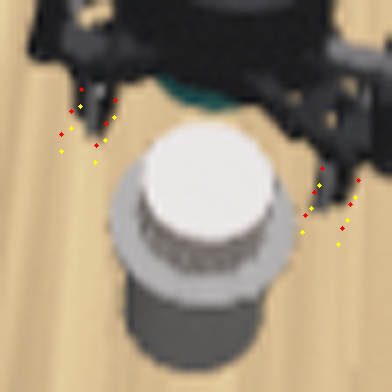

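Call:
{"method": "jog_arm", "body": {
  "grip": [8.5, 8.5, 8.5, 8.5],
  "delta_pos": [
    [0, -0.1, 1.5],
    [0.1, -0.1, 2.8],
    [0.1, -0.1, 3.3],
    [0.1, -0.1, 3.3]
  ],
  "turn": [
    [0, 0, 0],
    [0, 0, 0],
    [0, 0, 0],
    [0, 0, 0]
  ]
}}

```text
t: 14.05
eef_pos: [0.482, 0.2499, 0.1014]
eef_rot: [[0.257, 0.966, -0.001], [0.966, -0.257, -0.0], [-0.001, -0.001, -1.0]]
wrist_force: [-0.2, 0.1, 0.5]
opening: 0.0847
```

Run:
```python
from jarov import *
show(); J=np.array([.4833,.2487,0])
print(rel(J+[0,0,.100],rot(90)))
```

```text
t 14.05 S [-0.3133 -0.1618  0.1014] pitch 89.95445372233947 zS [ 0.0008 -0.0012 -1.    ] q [0.3331 0.1787 1.8623 0.     1.102  0.5929] F_S [-0.0227 -0.227   0.5332] op 0.08472850515736628
[-0.0869  0.1594  0.1392 -0.0684  0.0456 -0.0148]
```

Call:
{"method": "jog_arm", "body": {
  "grip": [8.5, 6.0, 4.5, 4.5, 4.5, 4.5],
  "delta_pos": [
    [-0.1, 0.1, 0.1],
    [-0.1, 0.1, 0.1],
    [-0.1, 0.1, 0.1],
    [-0.1, 0.1, 0.1],
    [-0.1, 0.1, 0.1],
    [-0.1, 0.1, 0.1]
  ],
  "turn": [
    [0, 0, 0],
    [0, 0, 0],
    [0, 0, 0],
    [0, 0, 0],
    [0, 0, 0],
    [0, 0, 0]
  ]
}}

```text
t: 14.8
eef_pos: [0.4839, 0.249, 0.1019]
eef_rot: [[0.257, 0.966, 0.002], [0.966, -0.257, 0.0], [0.001, 0.001, -1.0]]
wrist_force: [0.8, -0.2, 5.0]
opening: 0.0517
```

Run:
```python
from jarov import *
show(); J=np.array([.4833,.2487,0])
save('side','s8');x,y=J[:2]
cv2.imwrite('pics/j8.png',ov('side','s8',x,y,jar(x,y)[:0],w=56,k=9))
print(rel(J+[0,0,.30],rot(90)))
```

```text
t 14.8 S [-0.3129 -0.1597  0.1019] pitch 90.05019925753561 zS [-0.0009  0.0014 -1.    ] q [ 0.3303  0.1787  1.8613 -0.      1.1     0.5903] F_S [0.0053 0.8209 4.9779] op 0.05170207729798129
[ -0.0265  -0.0244 -19.8105   0.0793  -0.0504  -0.0255]
```

View pics/j8.png

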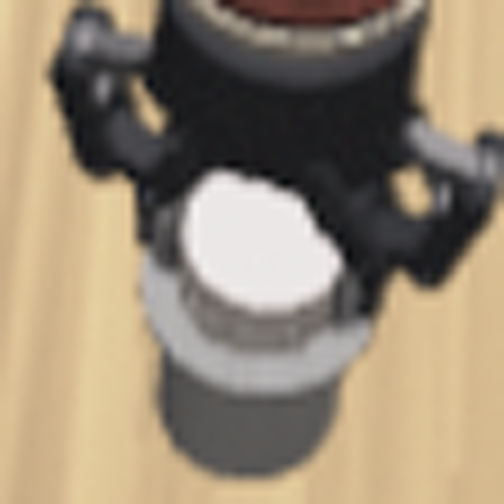

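Call:
{"method": "jog_arm", "body": {
  "grip": [4.5, 4.5, 4.5, 4.5, 4.5, 4.5],
  "delta_pos": [
    [0, 0, -1.5],
    [0, 0, -4.5],
    [0, 0, -9],
    [0, 0, -13.5],
    [0, 0, -17],
    [0, 0, -17]
  ],
  "turn": [
    [0, 0, 0],
    [0, 0, 0],
    [0, 0, 0],
    [0, 0, 0],
    [0, 0, 0],
    [0, 0, 0]
  ]
}}

```text
t: 15.6
eef_pos: [0.4844, 0.2493, 0.2742]
eef_rot: [[0.257, 0.966, 0.005], [0.966, -0.257, 0.002], [0.003, 0.005, -1.0]]
wrist_force: [0.9, 0.2, -4.3]
opening: 0.0514
```

Run:
```python
from g import *
show(); Wl=toW([0,.092,0]); print(Wl)
print(rel(Wl+[0,0,.27],rot(90)))
```

```text
t 15.6 S [-0.3133 -0.1593  0.2742] pitch 90.17976734027312 zS [-0.0031  0.0045 -1.    ] q [0.3305 0.0058 1.7056 0.0001 1.4248 0.5903] F_S [-0.3999  0.8383 -4.2933] op 0.05135140787005354
[ 0.6469 -0.118   0.    ]
[-31.3241  25.1406   0.4357   0.2587  -0.1798  -0.0192]
```

Call:
{"method": "jog_arm", "body": {
  "grip": [4.5, 4.5, 4.5, 4.5, 4.5, 4.5, 4.5, 4.5],
  "delta_pos": [
    [-2, 2, 0],
    [-6, 6, 0],
    [-11, 10, 0],
    [-16, 14, 0],
    [-21, 18, 0.2],
    [-26, 22, 0.4],
    [-29.5, 24.5, 0.4],
    [-31.3, 25.1, 0.4]
  ],
  "turn": [
    [0, 0, 0],
    [0, 0, 0],
    [0, 0, 0],
    [0, 0, 0],
    [0, 0, 0],
    [0, 0, 0],
    [0, 0, 0],
    [0, 0, 0]
  ]
}}

```text
t: 16.6
eef_pos: [0.6443, -0.1209, 0.263]
eef_rot: [[0.26, 0.966, -0.005], [0.966, -0.26, 0.001], [-0.0, -0.005, -1.0]]
wrist_force: [0.1, -0.1, -4.4]
opening: 0.051
```

Call:
{"method": "jog_arm", "body": {
  "grip": [4.5, 4.5],
  "delta_pos": [
    [0, 0, 0],
    [0, 0, 0]
  ],
  "turn": [
    [0, 0, 0],
    [0, 0, 0]
  ]
}}

```text
t: 16.85
eef_pos: [0.6446, -0.1167, 0.2659]
eef_rot: [[0.256, 0.967, -0.002], [0.967, -0.256, 0.001], [0.001, -0.002, -1.0]]
wrist_force: [-0.1, -0.5, -3.5]
opening: 0.0513
```

Run:
```python
from jarov import *
show(); Wl=toW([0,.092,0])
print(rel(Wl+[0,0,.27],rot(90)))
save('side','s9'); st=observe(); p=st['eef_pos']; z0=p[2]-.1019
x,y=p[:2]
im=cv2.imread('pics/s9.png'); u=proj('side',[[x,y,z0+.05]])[0].astype(int)-[45,45]; k=6
for C,col in jar(x,y,z0): pass
c=cv2.resize(im[u[1]:u[1]+95,u[0]:u[0]+95],None,fx=k,fy=k,interpolation=cv2.INTER_CUBIC)
for C,col in jar(x,y,z0): cv2.polylines(c,[((proj('side',C)-u+.5)*k).round().astype(int)],True,col,1)
cv2.imwrite('pics/s9c.png',c)
```

```text
t 16.85 S [-0.0007  0.0894  0.2659] pitch 90.04771094126059 zS [-0.0008 -0.0024 -1.    ] q [-0.2998  0.2813  1.4154  0.0007  1.4473 -0.0408] F_S [ 0.5087  0.0156 -3.5242] op 0.05129245981597694
[-0.065   0.2609 -0.415  -0.1371 -0.0477  0.0246]
```

View pics/s9c.png

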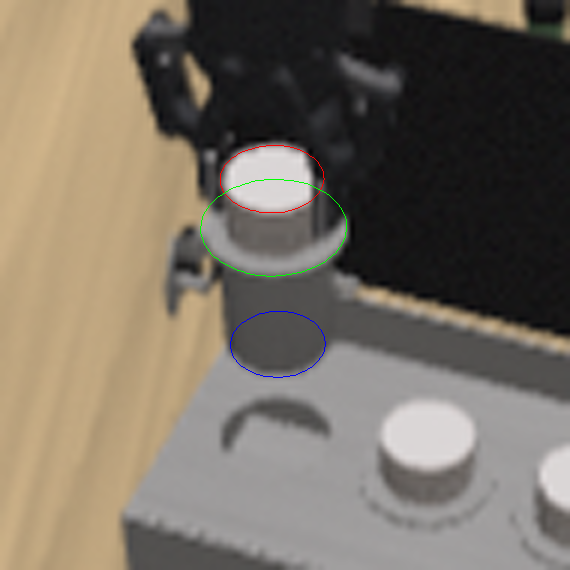

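Call:
{"method": "jog_arm", "body": {
  "grip": [4.5, 4.5, 4.5, 4.5],
  "delta_pos": [
    [-0.1, 0.3, 1.5],
    [-0.1, 0.3, 3.5],
    [-0.1, 0.3, 5],
    [-0.1, 0.3, 5]
  ],
  "turn": [
    [0, 0, 0],
    [0, 0, 0],
    [0, 0, 0],
    [0, 0, 0]
  ]
}}

```text
t: 17.4
eef_pos: [0.6465, -0.1193, 0.214]
eef_rot: [[0.257, 0.966, -0.005], [0.966, -0.257, 0.002], [0.0, -0.005, -1.0]]
wrist_force: [0.0, -0.1, -4.1]
opening: 0.0515
```

Call:
{"method": "jog_arm", "body": {
  "grip": [4.5],
  "delta_pos": [
    [0, 0, 0]
  ],
  "turn": [
    [0, 0, 0]
  ]
}}

```text
t: 17.52
eef_pos: [0.6482, -0.12, 0.2173]
eef_rot: [[0.257, 0.966, 0.0], [0.966, -0.257, -0.0], [0.0, 0.0, -1.0]]
wrist_force: [-0.3, 0.3, -3.6]
opening: 0.0514
```

```bash
cat > place.py <<'E'
from jarov import *
import sys
f=sys.argv[1]
show(); Wl=toW([0,.092,0])
print(rel(Wl+[0,0,.1119],rot(90)))
for n in ('side','top'):
    save(n,f+n); st=observe(); p=st['eef_pos']; z0=p[2]-.1019
    x,y=p[:2]; k=6
    im=cv2.imread(f'pics/{f}{n}.png'); u=proj(n,[[x,y,z0+.05]])[0].astype(int)-[33,45]
    c=cv2.resize(im[u[1]:u[1]+90,u[0]:u[0]+66],None,fx=k,fy=k,interpolation=cv2.INTER_CUBIC)
    for C,col in jar(x,y,z0)+[(circ(Wl[0],Wl[1],.09,.032),(0,255,255))]: cv2.polylines(c,[((proj(n,C)-u+.5)*k).round().astype(int)],True,col,1)
    if n=='side': c0=c
cv2.imwrite(f'pics/{f}c.png',np.hstack([c0,c]))
E
python3 place.py p1
```

```text
t 17.525 S [0.0016 0.0937 0.2173] pitch 90.00009805375039 zS [-0.      0.0004 -1.    ] q [-0.3026  0.3197  1.4595  0.      1.362  -0.0426] F_S [-0.2238 -0.3466 -3.5955] op 0.05143463787727176
[ 0.1609 -0.1761 10.5439  0.0201 -0.0001 -0.0282]
```

View pics/p1c.png

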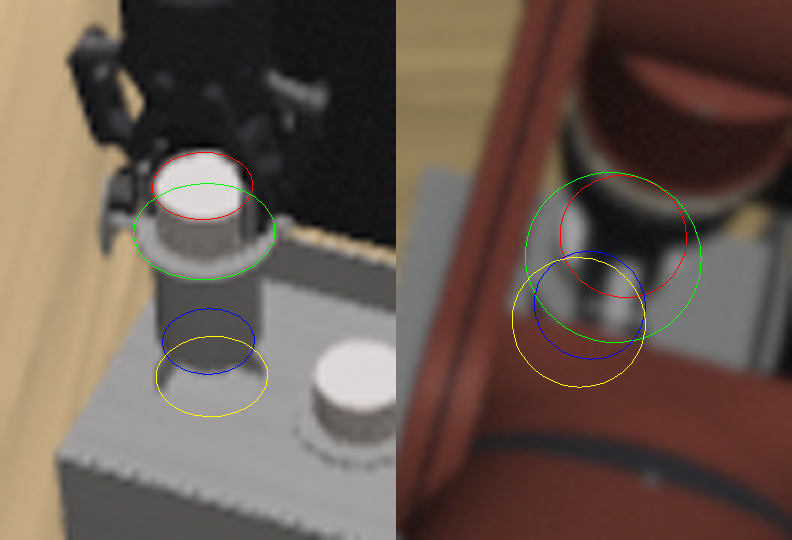

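Call:
{"method": "jog_arm", "body": {
  "grip": [4.5, 4.5, 4.5, 4.5],
  "delta_pos": [
    [0.1, -0.1, 0.7],
    [0.1, -0.1, 1.4],
    [0.1, -0.1, 1.4],
    [0.1, -0.1, 1.4]
  ],
  "turn": [
    [0, 0, 0],
    [0, 0, 0],
    [0, 0, 0],
    [0, 0, 0]
  ]
}}

```text
t: 18.12
eef_pos: [0.6472, -0.1187, 0.203]
eef_rot: [[0.257, 0.966, -0.0], [0.966, -0.257, 0.0], [0.0, -0.0, -1.0]]
wrist_force: [0.3, -0.3, -3.3]
opening: 0.0515
```

```bash
python3 place.py p2
```

```text
t 18.125 S [0.0006 0.0925 0.203 ] pitch 90.0003982159481 zS [-0.     -0.0002 -1.    ] q [-0.3012  0.3283  1.4762 -0.      1.3373 -0.0412] F_S [ 0.2238  0.3766 -3.2647] op 0.05149682924446976
[ 0.062  -0.0466  9.1108 -0.0118 -0.0004 -0.0273]
```

View pics/p2c.png

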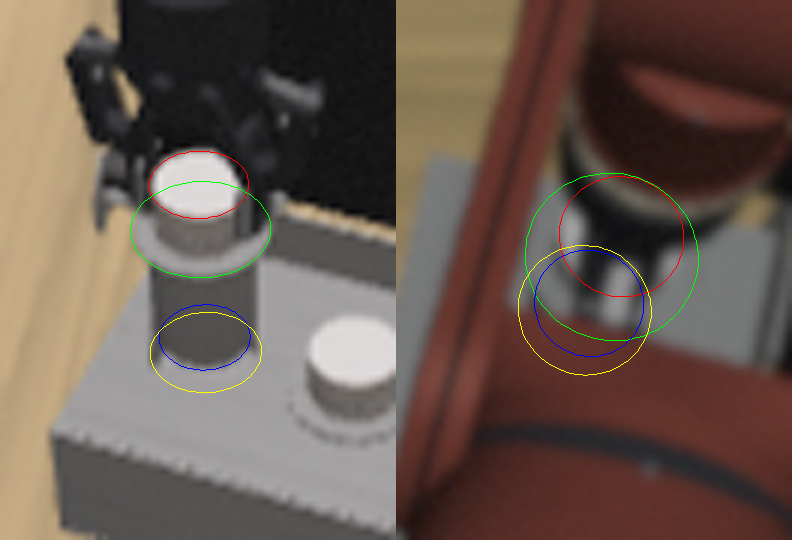

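Call:
{"method": "jog_arm", "body": {
  "grip": [4.5, 4.5, 4.5, 4.5, 4.5],
  "delta_pos": [
    [0.1, 0, 0.5],
    [0.1, 0, 1.0],
    [0.1, 0, 1.5],
    [0.1, 0, 2.0],
    [0.1, 0, 2.0]
  ],
  "turn": [
    [0, 0, 0],
    [0, 0, 0],
    [0, 0, 0],
    [0, 0, 0],
    [0, 0, 0]
  ]
}}

```text
t: 18.85
eef_pos: [0.6471, -0.1176, 0.1822]
eef_rot: [[0.257, 0.966, -0.001], [0.966, -0.257, 0.0], [0.0, -0.001, -1.0]]
wrist_force: [0.3, 0.6, -3.7]
opening: 0.0512
```

```bash
python3 place.py p3
```

```text
t 18.85 S [-0.0004  0.0921  0.1822] pitch 90.00461911118835 zS [-0.0001 -0.0014 -1.    ] q [-0.2996  0.3455  1.4946  0.      1.3029 -0.0397] F_S [-0.6934  0.113  -3.6622] op 0.05123434593403029
[-0.0411  0.0025  7.0343 -0.0791 -0.0046 -0.0269]
```

Call:
{"method": "jog_arm", "body": {
  "grip": [4.5, 4.5, 4.5, 4.5],
  "delta_pos": [
    [0, 0, 0.4],
    [0, 0, 0.9],
    [0, 0, 1.4],
    [0, 0, 1.4]
  ],
  "turn": [
    [0, 0, 0],
    [0, 0, 0],
    [0, 0, 0],
    [0, 0, 0]
  ]
}}

```text
t: 19.45
eef_pos: [0.647, -0.1176, 0.1682]
eef_rot: [[0.257, 0.966, -0.001], [0.966, -0.257, 0.0], [0.0, -0.002, -1.0]]
wrist_force: [0.7, 0.1, -3.2]
opening: 0.0512
```

```bash
python3 place.py p4
```

```text
t 19.45 S [-0.0004  0.092   0.1682] pitch 90.00464569368405 zS [-0.0001 -0.0016 -1.    ] q [-0.2996  0.358   1.5061  0.      1.279  -0.0397] F_S [-0.2857  0.6816 -3.1719] op 0.05122401778697795
[-0.0453  0.0113  5.6276 -0.0899 -0.0046 -0.0227]
```

View pics/p4c.png

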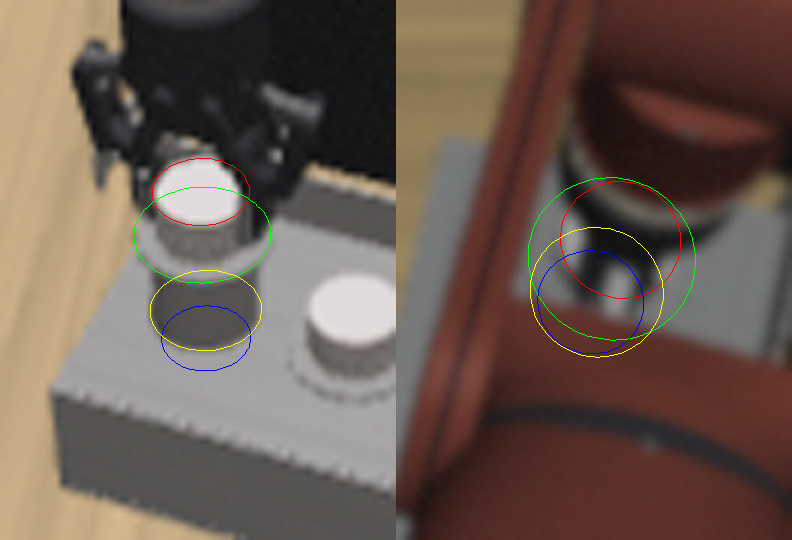

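Call:
{"method": "jog_arm", "body": {
  "grip": [4.5, 4.5, 4.5, 4.5, 4.5, 4.5],
  "delta_pos": [
    [0, 0, 0.5],
    [0, 0, 1.0],
    [0, 0, 1.5],
    [0, 0, 2.0],
    [0, 0, 2.5],
    [0, 0, 2.5]
  ],
  "turn": [
    [0, 0, 0],
    [0, 0, 0],
    [0, 0, 0],
    [0, 0, 0],
    [0, 0, 0],
    [0, 0, 0]
  ]
}}

```text
t: 20.3
eef_pos: [0.6471, -0.1176, 0.1433]
eef_rot: [[0.257, 0.966, -0.001], [0.966, -0.257, 0.0], [0.0, -0.001, -1.0]]
wrist_force: [0.1, -0.6, -3.5]
opening: 0.0515
```

```bash
python3 place.py p5
```

```text
t 20.3 S [-0.0004  0.0921  0.1433] pitch 90.00335108949463 zS [-0.0001 -0.0013 -1.    ] q [-0.2996  0.3821  1.5242  0.      1.2367 -0.0397] F_S [ 0.5536  0.2173 -3.5056] op 0.05145997535053044
[-0.0399 -0.0021  3.1437 -0.0752 -0.0033 -0.0262]
```

No contact force so far; 31 mm left. Continue slowly.

Call:
{"method": "jog_arm", "body": {
  "grip": [4.5, 4.5, 4.5, 4.5, 4.5, 4.5, 4.5],
  "delta_pos": [
    [0, 0, 0.5],
    [0, 0, 1.0],
    [0, 0, 1.5],
    [0, 0, 1.9],
    [0, 0, 2.2],
    [0, 0, 2.5],
    [0, 0, 2.5]
  ],
  "turn": [
    [0, 0, 0],
    [0, 0, 0],
    [0, 0, 0],
    [0, 0, 0],
    [0, 0, 0],
    [0, 0, 0],
    [0, 0, 0]
  ]
}}

```text
t: 21.28
eef_pos: [0.6473, -0.1177, 0.1188]
eef_rot: [[0.257, 0.966, -0.001], [0.966, -0.257, 0.0], [0.0, -0.001, -1.0]]
wrist_force: [0.1, -0.1, -2.7]
opening: 0.0514
```

```bash
python3 place.py p6
```

```text
t 21.275 S [-0.0004  0.0923  0.1188] pitch 90.00135391362136 zS [-0.     -0.0005 -1.    ] q [-0.2996  0.4082  1.5393  0.      1.1947 -0.0397] F_S [ 0.0668  0.1627 -2.6506] op 0.05137226989705174
[-0.04   -0.0328  0.6918 -0.0305 -0.0013 -0.0251]
```

View pics/p6c.png

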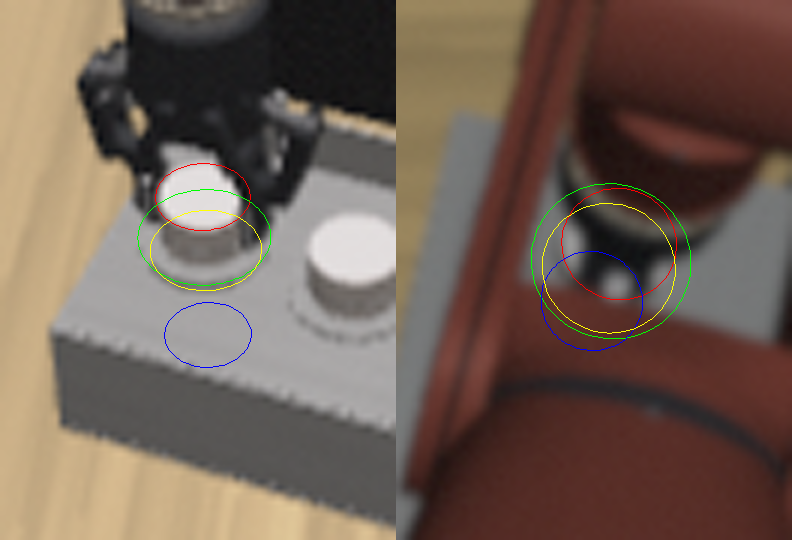

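Call:
{"method": "jog_arm", "body": {
  "grip": [4.5, 4.5, 4.5, 4.5],
  "delta_pos": [
    [0, 0, 0.2],
    [0, 0, 0.4],
    [0, 0, 0.5],
    [0, 0, 0.5]
  ],
  "turn": [
    [0, 0, 0],
    [0, 0, 0],
    [0, 0, 0],
    [0, 0, 0]
  ]
}}

```text
t: 21.88
eef_pos: [0.6474, -0.1177, 0.1139]
eef_rot: [[0.257, 0.966, -0.0], [0.966, -0.257, 0.0], [-0.0, -0.0, -1.0]]
wrist_force: [-0.1, -0.9, -3.3]
opening: 0.0513
```

Call:
{"method": "jog_arm", "body": {
  "grip": [4.5, 4.5],
  "delta_pos": [
    [0, 0, 0.1],
    [0, 0, 0.1]
  ],
  "turn": [
    [0, 0, 0],
    [0, 0, 0]
  ]
}}

```text
t: 22.12
eef_pos: [0.6475, -0.1177, 0.1131]
eef_rot: [[0.257, 0.966, -0.0], [0.966, -0.257, 0.0], [0.0, -0.0, -1.0]]
wrist_force: [-1.2, -0.1, -4.4]
opening: 0.0515
```

Call:
{"method": "jog_arm", "body": {
  "grip": [4.5, 4.5],
  "delta_pos": [
    [0, 0, 0.1],
    [0, 0, 0.1]
  ],
  "turn": [
    [0, 0, 0],
    [0, 0, 0]
  ]
}}

```text
t: 22.38
eef_pos: [0.6475, -0.1178, 0.1121]
eef_rot: [[0.257, 0.966, 0.0], [0.966, -0.257, 0.0], [0.0, 0.0, -1.0]]
wrist_force: [-0.0, -0.8, -3.6]
opening: 0.0512
```

Call:
{"method": "jog_arm", "body": {
  "grip": [4.5, 4.5],
  "delta_pos": [
    [0, 0, 0.1],
    [0, 0, 0.1]
  ],
  "turn": [
    [0, 0, 0],
    [0, 0, 0]
  ]
}}

```text
t: 22.62
eef_pos: [0.6476, -0.1178, 0.112]
eef_rot: [[0.257, 0.966, 0.0], [0.966, -0.257, -0.0], [-0.0, 0.0, -1.0]]
wrist_force: [-3.5, -0.5, 2.7]
opening: 0.0516
```

Call:
{"method": "jog_arm", "body": {
  "grip": [5.6, 6.2, 6.5, 6.5],
  "delta_pos": [
    [0, 0, 0],
    [0, 0, 0],
    [0, 0, 0],
    [0, 0, 0]
  ],
  "turn": [
    [0, 0, 0],
    [0, 0, 0],
    [0, 0, 0],
    [0, 0, 0]
  ]
}}

```text
t: 23.12
eef_pos: [0.6476, -0.1178, 0.1111]
eef_rot: [[0.257, 0.966, 0.0], [0.966, -0.257, -0.0], [0.0, 0.0, -1.0]]
wrist_force: [0.2, 0.1, -0.1]
opening: 0.0651
```

Call:
{"method": "jog_arm", "body": {
  "grip": [6.5, 6.5, 6.5, 6.5, 6.5, 6.5, 6.5, 6.5],
  "delta_pos": [
    [0, 0, -0.5],
    [0, 0, -1.5],
    [0, 0, -3],
    [0, 0, -5],
    [0, 0, -9],
    [0, 0, -14],
    [0, 0, -18],
    [0, 0, -18]
  ],
  "turn": [
    [0, 0, 0],
    [0, 0, 0],
    [0, 0, 0],
    [0, 0, 0],
    [0, 0, 0],
    [0, 0, 0],
    [0, 0, 0],
    [0, 0, 0]
  ]
}}

```text
t: 24.12
eef_pos: [0.6498, -0.1184, 0.2984]
eef_rot: [[0.257, 0.966, 0.01], [0.966, -0.257, -0.003], [-0.0, 0.011, -1.0]]
wrist_force: [0.0, -0.8, -0.8]
opening: 0.0647
```

```bash
python3 place.py r1
```

```text
t 24.125 S [-0.0003  0.0949  0.2984] pitch 89.97575562061559 zS [ 0.0004  0.0107 -0.9999] q [-0.2995  0.2692  1.3697  0.      1.492  -0.0396] F_S [ 0.797   0.2604 -0.7732] op 0.06470512644407185
[-0.0265 -0.4855 18.6507  0.6137  0.0241 -0.0227]
```

View pics/r1side.png

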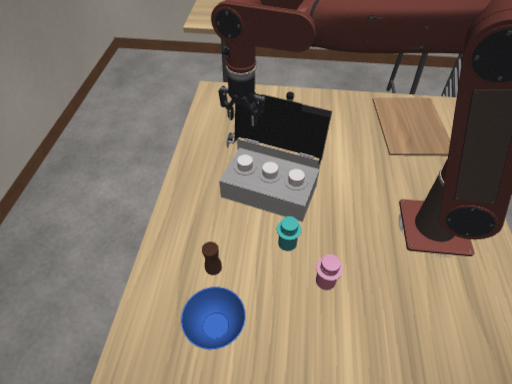

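Call:
{"method": "jog_arm", "body": {
  "grip": [6.5, 6.5, 6.5, 6.5, 6.5, 6.5, 6.5],
  "delta_pos": [
    [2, 0, -2],
    [6, 0, -5],
    [11, -3, -5],
    [16, -8, -5],
    [20, -14, -5],
    [20, -18, -5],
    [20, -18, -5]
  ],
  "turn": [
    [0, 0, 0],
    [0, 0, 0],
    [0, 0, 0],
    [0, 0, 0],
    [0, 0, 0],
    [0, 0, 0],
    [0, 0, 0]
  ]
}}

```text
t: 25.1
eef_pos: [0.5218, 0.125, 0.3414]
eef_rot: [[0.253, 0.968, -0.002], [0.968, -0.253, 0.001], [0.0, -0.002, -1.0]]
wrist_force: [0.3, -0.8, 0.3]
opening: 0.0652
```

Run:
```python
from lida import *; from jarov import *
show(); im=save('side','fin'); save('top','fint'); print('lid',lidang(im))
w=toW([0,.092,0]); m=toW([0,0,0])
cs=jar(w[0],w[1],.01)[:2]+jar(m[0],m[1],.01)[:2]
c=ov('side','fin',*m[:2],cs,w=90,k=6); c2=ov('side','fin',*m[:2],[],w=90,k=6)
cv2.imwrite('pics/finc.png',c)
d=cv2.absdiff(cv2.imread('pics/side0.png'),cv2.imread('pics/fin.png')).max(2)
print('diff mill',d[240:275,200:225].max(),'bowl',d[290:345,180:246].max(),'pink',d[255:290,315:343].max(),'teal', d[215:250,276:302].max())
```

```text
t 25.1 S [-0.2027 -0.0912  0.3414] pitch 90.02061962663372 zS [-0.0004 -0.0017 -1.    ] q [ 0.0875 -0.0378  1.6246  0.0009  1.5563  0.3429] F_S [0.7291 0.4532 0.2811] op 0.06523134114567576
lid [1.71  1.73  1.72  1.71  1.735 1.735 1.725 1.715 1.72 ]
diff mill 9 bowl 5 pink 5 teal 5
```

View pics/finc.png

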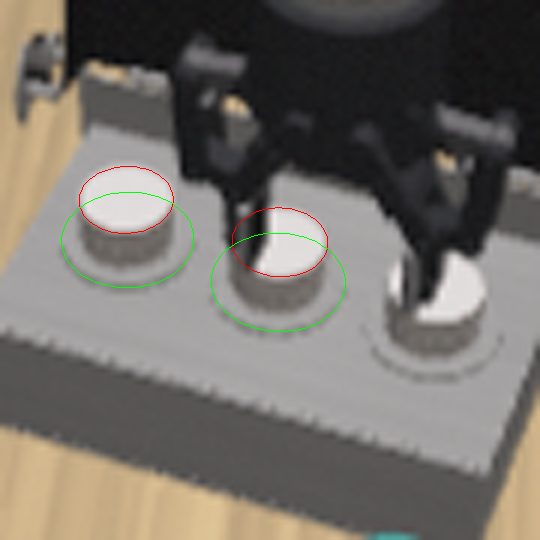

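View pics/fint.png

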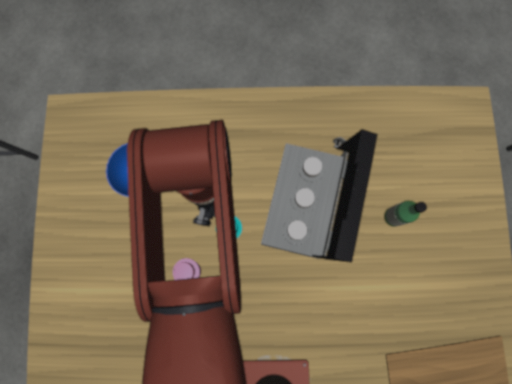

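The placed jar sits exactly like its neighbour: the projected cap and flange circles match at crop (126,200) and (279,242). The lid reads 1.72 rad and nothing else has moved. I'm handing it in.

```bash
python3 -c "
from h import *
print(sign_off())"
```

```text
the job is handed in; nothing more can be done
None
```

The lid stands open on its stay, and the white-capped steel jar is in the empty well at the stay (+y) end, let go. I handed the job in at about 25 s; the sign-off gave no verdict.

- **Lid:** I pushed it up by the lip with closed fingers swung along the hinge arc. The wrist force read about 5 N at most between calls. The stay snapped over, and the lid read 1.72 rad in the side camera, before and after I drew the finger away and in the last picture.
- **Jar:** I gripped it by the cap and lowered it with no sign of touching the well. It met the plate at tool height 0.112 m, as predicted, and the wrist force changed by about 6 N. After release, the projected cap and flange outlines matched it and the middle jar to within about a pixel (2–3 mm).
- **Everything else:** the mill, the bowl and the two decoy jars looked unchanged from the first side picture. The bottle and the seated jars I checked only by eye.
- **Disagreements:** the lid read about 0.027 rad less in the camera than the angle I commanded while pushing. After moves the arm settled 1–3 mm off target, which I corrected before lowering the jar. No check failed.

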